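Change over the wedges in the tumbler

TASK

The tumbler has finished a batch of mould wedges. Turn its speed knob fully anticlockwise to off, tip the tub (its crank is on the left) until every finished wedge has dropped into the tray, and stand the tub fully upright again; then put all the dirty wedges from the bench into the tub and, once they are all in, set it going again by turning the knob fully clockwise. Leave the bowl and the roll of tape where they are.

Things in the scene. Friction and masses are not known exactly. Their poses are not given: they have to be found in the camera images.
- bench_wedge_1: A hardwood mould wedge, 26 x 90 x 22 mm (x, y, z): constant width 26 mm, 22 mm high at one end of its length (own y axis), thin at the other, 50 g. Origin: centre of its underside. One of the two or three dirty wedges that lie on the bench to the left of the tumbler, flat, long side pointing away from the robot; it may be absent. A slab 90 mm high fills the bench behind them (x above 0.525).
- bench_wedge_2: A hardwood mould wedge, 29 x 90 x 22 mm (x, y, z): constant width 29 mm, 22 mm high at one end of its length (own y axis), thin at the other, 50 g. Origin: centre of its underside. One of the two or three dirty wedges that lie on the bench to the left of the tumbler, flat, long side pointing away from the robot; it may be absent. A slab 90 mm high fills the bench behind them (x above 0.525).
- bench_wedge_3: A hardwood mould wedge, 32 x 90 x 22 mm (x, y, z): constant width 32 mm, 22 mm high at one end of its length (own y axis), thin at the other, 50 g. Origin: centre of its underside. One of the two or three dirty wedges that lie on the bench to the left of the tumbler, flat, long side pointing away from the robot; it may be absent. A slab 90 mm high fills the bench behind them (x above 0.525).
- tub_wedge_1: A hardwood mould wedge, 26 x 90 x 22 mm (x, y, z): constant width 26 mm, 22 mm high at one end of its length (own y axis), thin at the other, 50 g. Origin: centre of its underside. One of the two or three finished wedges that lie in the tumbler's tub at the start; it may be absent.
- tub_wedge_2: A hardwood mould wedge, 29 x 90 x 22 mm (x, y, z): constant width 29 mm, 22 mm high at one end of its length (own y axis), thin at the other, 50 g. Origin: centre of its underside. One of the two or three finished wedges that lie in the tumbler's tub at the start; it may be absent.
- tub_wedge_3: A hardwood mould wedge, 32 x 90 x 22 mm (x, y, z): constant width 32 mm, 22 mm high at one end of its length (own y axis), thin at the other, 50 g. Origin: centre of its underside. One of the two or three finished wedges that lie in the tumbler's tub at the start; it may be absent.
- tray: Loose open wooden tray, 215 x 184 x 42 mm, walls and floor 8 mm, 0.9 kg, standing on the bench between the rails of the tumbler, under the tub and reaching out in front of it: what falls out of the tipped tub drops into it. Origin: centre of its underside; x along its 215 mm.
- tilt_axis (a point): Point on the horizontal tilting axis of the tub, 170 mm above the bench, midway between the two green A-frames (220 mm apart). Its axes are the tumbler's: y along the tilting axis to the crank side (robot's left); -x to the front, where the tray reaches out; z up. The tumbler is fixed to the bench.
- tub (a joint): Tilt of the tub about the tilting axis, rad: 0 = upright against its stop, 2.45 = fully tipped forward (mouth to -x and down) against its other stop. The tilt is stiff (about 0.7 N m, 9 N at the crank handle) and stays where it is left.
- tub_mouth (a point): Centre of the mouth of the tub, a grey octagonal vessel with black rubber lining, turning with it; z points out of the mouth along the tub's axis. Upright, the rim is 75 mm above the tilting axis, 245 mm above the bench. Inside: 168 mm across the flats at the rim, 140 mm at the floor, 84 mm deep; wall 5 mm.
- crank_grip (a point): Middle of the crank handle that tips the tub: a round black bar, 20 mm thick, 62 mm long, parallel to the tilting axis (own y axis), 80 mm from it, 170 mm left of tilt_axis; the crank arm is 30 mm inboard of this point. Upright tub: the crank leans back 1.15 rad from vertical; it swings over the top to the front, 1.30 rad forward of vertical when fully tipped. Turns with the tub.
- speed_knob (a joint): Angle of the tumbler's speed knob, rad: 0 = fully anticlockwise against its stop (off), grows as it is turned clockwise seen from above, 4.40 = fully clockwise against its stop (full speed). Friction about 0.06 N m; it stays where it is left.
- speed_knob_grip (a point): Point to grip the speed knob, on its vertical axis, 100 mm above the bench, 7 mm below the knob's top. The knob is black, on the low grey console (100 x 105 mm, top 62 mm above the bench) in front of the left A-frame: a 48 mm round skirt with an upright bar grip across it, 46 mm long, 14 mm thick, 32 mm high. Own x axis along the bar; turns with the knob.
- rubber_bowl: Green rubber mixing bowl, 126 mm wide, 71 mm high, on the far left of the bench: a bystander. Origin: centre of its underside.
- tape_1: Roll of tape, 104 x 102 x 25 mm, lying on the far left of the bench: a bystander. Origin: centre of its underside.
Mind the look-alikes: they are no part of the job. What is shaped like the tub_wedge_3 but purple is not meant.

How it is judged:
By the outcome, as a careful person would: the job done as asked, in the order asked, and still so for the second after the job is handed in, with the robot touching nothing.
Of bench_wedge_1, bench_wedge_2, bench_wedge_3 only 2 to 3 are there at a start; the rules pass over those that are not, and their reading is None.
Of tub_wedge_1, tub_wedge_2, tub_wedge_3 only 2 to 3 are there at a start; the rules pass over those that are not, and their reading is None.
At some moment in a run one of bench_wedge_1, bench_wedge_2, bench_wedge_3 may be knocked a few centimetres aside while the robot is not near it.
Once in a run the grip may slacken for a moment while it holds something.
It also fails if it takes over 210 s, if anything falls off the work surface, if the arm or the gripper's body presses on something with over 40 N, if the wrist force passes 120 N, or if a joint passes its speed limit or range.

ROBOT

A 6-joint arm with a two-finger parallel gripper is mounted at the origin on a cart in front of the work surface, level with it; the furniture and walls round the work are solid. World frame = base frame: x ahead of the robot, y to its left, z up, the work surface at z = 0. Lengths are in mm, angles in rad, forces in N, time in s.
With the tool pointing down it reaches from about 300 to 775 mm from the base axis. Payload 14.6 kg.
Tool frame: the origin (TCP) lies between the finger pads; the fingertips stand 22 mm ahead of it and the grasp point (between the pads) lies 3 mm ahead of it (manip.tcp_to_tips is the distance from the TCP to the fingertips, in mm); y points along the fingers, z is the direction in which the jaws open and shut, and the axes are right-handed (so a half turn about y gives the same grasp; the last joint's range is limited). The gripper opens to 94 mm and grips with 3 to 60 N. Pads are 16 mm wide; open, the fingers measure 119 mm over their backs; the gripper's body (75 mm by 177 mm) begins 78 mm behind the grasp point.
Start: joints at [1.116, 0.3, 1.521, -0, 1.321, -0.067], TCP at [207.98, 509.15, 198.446] pointing down, gripper open.
Joint ranges: [-3.03, 3.03], [-0.79, 2.21], [0.23, 2.52], [-1.04, 4.18], [0, 3.07], [-2.55, 2.55]. Speed limits (rad/s): [2.22, 2.22, 2.57, 3.14, 3.14, 3.14].

INTERFACE

Orientations are given as [roll, pitch, yaw] about the fixed x, y, z axes, in that order (R = Rz(yaw) Ry(pitch) Rx(roll)).
In Python, from cell import manip gives the robot as it stands.
- The arm moves only by the shell command python3 -m jog 'ROWS' [OPENING] [FORCE]. ROWS is JSON, one flat list of numbers, 6 for each row, row after row: the shift along the tool's x, y, z in mm, then the turn, a rotation vector about the tool's x, y, z in degrees. A call has 1 to 10 rows; each row is the pose to reach, as a shift and turn from the pose commanded when the call began, along the tool's axes at that moment; what a row does not reach only later rows make up. A row lasts 1/12 s, in which the tool goes at most 41.7 mm and 7.16 degrees, less where a joint would pass 70% of its speed; a pose out of reach is approached as far as the arm can. A call with a gripper value outside its range is refused whole. OPENING is the finger opening in mm, from 0 to 94, set as the call begins (- or left out, the last holds). The fingers move at their own pace and stop on an object; FORCE is the grip in N (left out, the last holds). Time passes only in rows, so rows that repeat a pose let the fingers close. It gives the time, the measured TCP pose, the force and the opening at its end, in the units of the state.
- manip.read_state(): the state, without advancing time (a new reading comes with each control period).
- manip.camera(name): name is "scene" or "top" or "wrist"; returns a dict with "img" (480x640x3 uint8, red, green, blue), "intrinsics" (3x3 intrinsics, pixels), "origin" and "orientation" of the camera in the world. Camera axes: x right, y down, z forward; pixel columns grow to the right and rows downward; lengths in mm; the calibration is good to about 2 mm. A picture is of the moment at which its call begins. There is no depth.
- manip.sign_off(): hands the job in, once; it reports no verdict.
Trained networks look in a picture, given as the dict that the camera call returned (one of the last four; its "shot" number tells which), for a name from the list of things; names that differ only in an ending like _2 or _b are one class to them, and where a whole thing is asked for, a point or a joint stands for the part that bears it (a point fixed in the world has none). Each returns a list of dicts, best first, with "score" (0 to 1); they miss things now and then, are a little off and sometimes report something else, mostly with a low value. They report only what shows in the picture. A call takes as long as a camera call. They do not tell look-alikes from the thing itself.
- manip.masks_of(thing, picture): "pixels" (480x640 bool, what is visible of it) and "xy" ([column, row] in pixels, amid what is visible of it).
- manip.tip_of(thing, picture): "xy" ([column, row] in pixels: a listed point, or the origin of a listed thing).
The state is a dict: "clock": time; "joints": joint angles; "qd": joint speeds; "effort": joint torques, N m; "eef_pos": TCP position; "eef_rot": TCP orientation; "wrist_force": force on the tool from outside, world axes, zero at the start; "moment": the same for the moment, N m; "finger_gap": finger opening in mm.
Only numpy, scipy, OpenCV 4.12 (cv2) and the standard library are available. Lean on these libraries where they do the work, as an engineer would, in place of code of your own. Each camera call takes 0.05 s, during which the arm holds its last target.

## Working session

There is one attempt and no reset: what is moved stays moved. The work goes in short steps, Python scripts to look and compute and a shell command to move; the robot and the scene stay as the last step left them, time stands still between calls to the robot, and variables do not carry over. Pictures are saved under pics/ and viewed, and the job is handed in when it is done.

```bash
ls; mkdir -p pics; cat > h.py <<'E'
from cell import manip
import numpy as np, cv2
from scipy.spatial.transform import Rotation as R
def save(c,n,crop=None,scale=1):
    im=c["img"][:,:,::-1]
    if crop: im=im[crop[1]:crop[3],crop[0]:crop[2]]
    if scale!=1: im=cv2.resize(im,None,fx=scale,fy=scale,interpolation=cv2.INTER_CUBIC)
    cv2.imwrite("pics/"+n,im)
def camR(c):
    o=np.array(c["orientation"],float)
    return o if o.shape==(3,3) else R.from_euler('xyz',o).as_matrix()
def back(c,uv,z):
    K=np.array(c["intrinsics"]);d=camR(c)@np.linalg.inv(K)@np.array([uv[0],uv[1],1.]);o=np.array(c["origin"])
    return o+d*(z-o[2])/d[2]
def proj(c,p):
    K=np.array(c["intrinsics"]);q=K@(camR(c).T@(np.array(p,float)-np.array(c["origin"])));return q[:2]/q[2]
def tri(cs,uvs):
    A=[];b=[]
    for c,uv in zip(cs,uvs):
        d=camR(c)@np.linalg.inv(np.array(c["intrinsics"]))@np.array([uv[0],uv[1],1.]);d/=np.linalg.norm(d)
        P=np.eye(3)-np.outer(d,d);A.append(P);b.append(P@np.array(c["origin"]))
    A=np.vstack(A);b=np.hstack(b);x=np.linalg.lstsq(A,b,rcond=None)[0];return x,np.linalg.norm(A@x-b)
E
python3 - <<'E'
from h import *
print(manip.read_state())
for n in ["scene","top","wrist"]:
    c=manip.camera(n);save(c,n+"0.png");print(n,c["origin"],c["orientation"],c["intrinsics"])
E
```

```text
pics
{'clock': 0.0, 'joints': array([ 1.11639498e+00,  3.00443041e-01,  1.52160647e+00, -9.14143998e-06,
        1.32066792e+00, -6.66132813e-02]), 'qd': array([-1.33876176e-03,  6.41870597e-04,  1.72533524e-05,  7.63167124e-04,
       -2.13511286e-03, -4.78490047e-04]), 'effort': array([-3.66974018e-05, -5.31809521e+01, -3.52730370e+01,  7.07636168e-02,
        2.44434597e-02, -9.45700231e-05]), 'eef_pos': array([207.86968411, 508.91084185, 197.89097945]), 'eef_rot': array([-1.57191919e+00,  6.60346405e-05, -3.87785836e-01]), 'wrist_force': array([ 0.40045078, -0.67883524,  0.57468266]), 'moment': array([-0.0211721 ,  0.07767588,  0.02699724]), 'finger_gap': 93.58754309279243}
scene [-382.07352138 1366.27558244  919.1718935 ] [-1.99093994  0.00532737 -2.55199491] [[488.83180599   0.         310.38442341]
 [  0.         488.83180599 238.66439567]
 [  0.           0.           1.        ]]
top [-418.41715391 -207.44426298 1706.58565234] [-2.57100283 -0.00708549 -1.38033415] [[614.87847943   0.         319.2473958 ]
 [  0.         614.87847943 236.00174333]
 [  0.           0.           1.        ]]
wrist [145.60825717 534.6633445  383.8008832 ] [2.90284116e+00 6.11891880e-04 1.18240402e+00] [[410.43991551   0.         317.71708164]
 [  0.         410.43991551 243.75933318]
 [  0.           0.           1.        ]]
```

View pics/scene0.png

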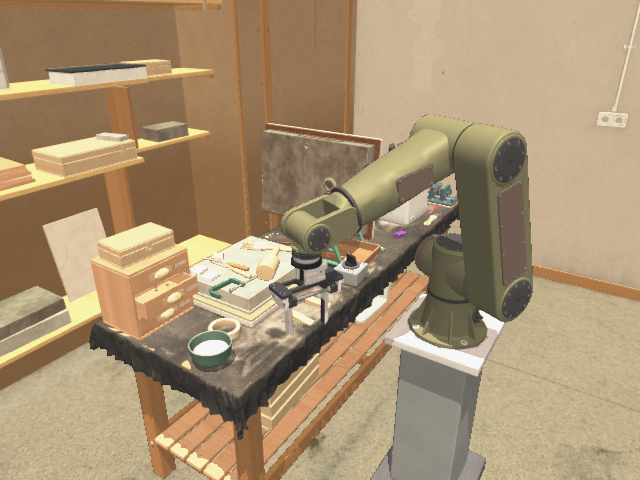

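View pics/top0.png

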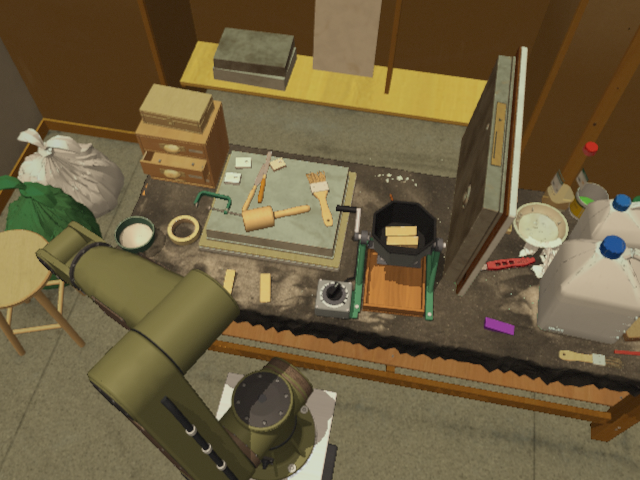

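View pics/wrist0.png

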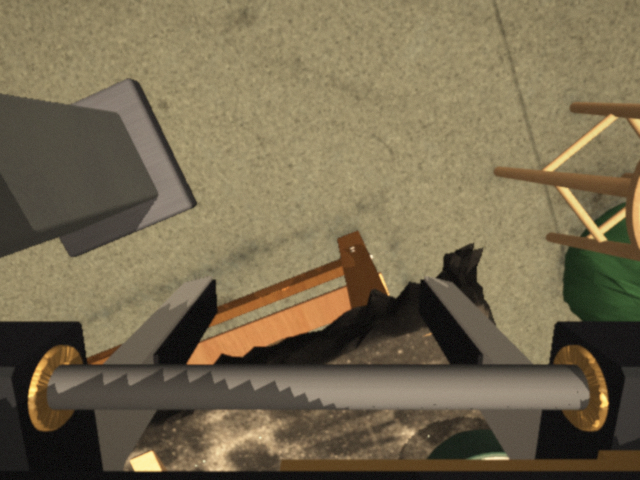

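```bash
python3 - <<'E'
from h import *
t=manip.camera("top");s=manip.camera("scene")
save(t,"top1.png",(190,180,460,340),2.9)
save(s,"scene1.png",(270,170,470,330),4)
for th in ["bench_wedge_1","tub_wedge_1","tray"]:
  for n,c in (("t",t),("s",s)):
    print(th,n,[(np.round(m["xy"]).tolist(),round(m["score"],2),int(m["pixels"].sum())) for m in manip.masks_of(th,c)])
for th in ["bench_wedge_1","tub_wedge_1","tilt_axis","tub_mouth","crank_grip","speed_knob_grip","tray"]:
  T=manip.tip_of(th,t);S=manip.tip_of(th,s)
  print(th,[(np.round(m["xy"],1).tolist(),round(m["score"],2)) for m in T],[(np.round(m["xy"],1).tolist(),round(m["score"],2)) for m in S])
  if T and S: print("   tri",tri([t,s],[T[0]["xy"],S[0]["xy"]]))
E
```

```text
bench_wedge_1 t [([229.0, 280.0], 0.68, 195), ([265.0, 288.0], 0.56, 320), ([404.0, 222.0], 0.31, 3259)]
bench_wedge_1 s [([306.0, 316.0], 0.65, 181)]
tub_wedge_1 t [([400.0, 228.0], 0.77, 244), ([496.0, 325.0], 0.56, 299)]
tub_wedge_1 s []
tray t [([390.0, 286.0], 0.82, 3196), ([401.0, 240.0], 0.73, 315), ([265.0, 286.0], 0.65, 313)]
tray s [([355.0, 252.0], 0.57, 847)]
bench_wedge_1 [([266.4, 289.1], 0.8), ([229.4, 282.4], 0.66)] [([304.0, 316.1], 0.68), ([318.4, 301.7], 0.68), ([347.7, 258.4], 0.4)]
   tri (array([474.28884491, 127.13362105, -65.98147742]), np.float64(9.59966741480815))
tub_wedge_1 [([495.9, 325.9], 0.88), ([400.1, 232.0], 0.79), ([400.8, 240.7], 0.76)] []
tilt_axis [([401.1, 238.5], 0.58)] []
tub_mouth [([404.7, 224.5], 0.71)] []
crank_grip [([348.1, 210.0], 0.84)] []
speed_knob_grip [([334.7, 287.8], 0.49)] [([345.8, 254.9], 0.6), ([350.5, 257.3], 0.51)]
   tri (array([ 435.15699473, -100.59844745,   98.91594252]), np.float64(9.740390860644197))
tray [([391.9, 281.6], 0.72)] [([344.3, 257.0], 0.94)]
   tri (array([ 541.27931043, -268.64475612,   -5.0128732 ]), np.float64(3.0072100137703175))
```

View pics/top1.png

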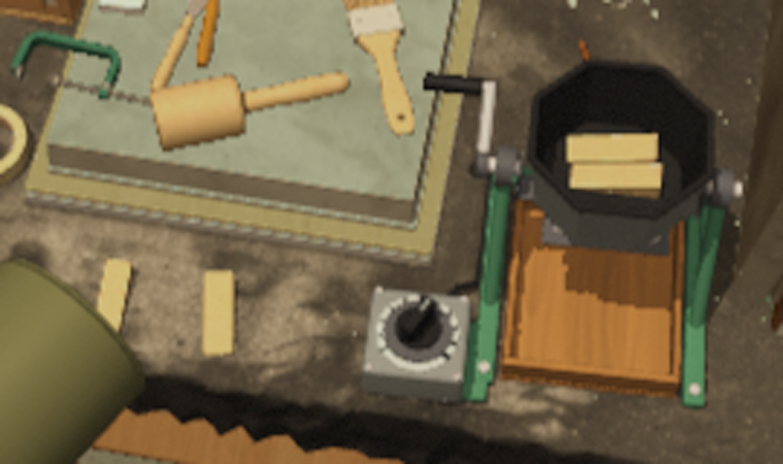

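View pics/scene1.png

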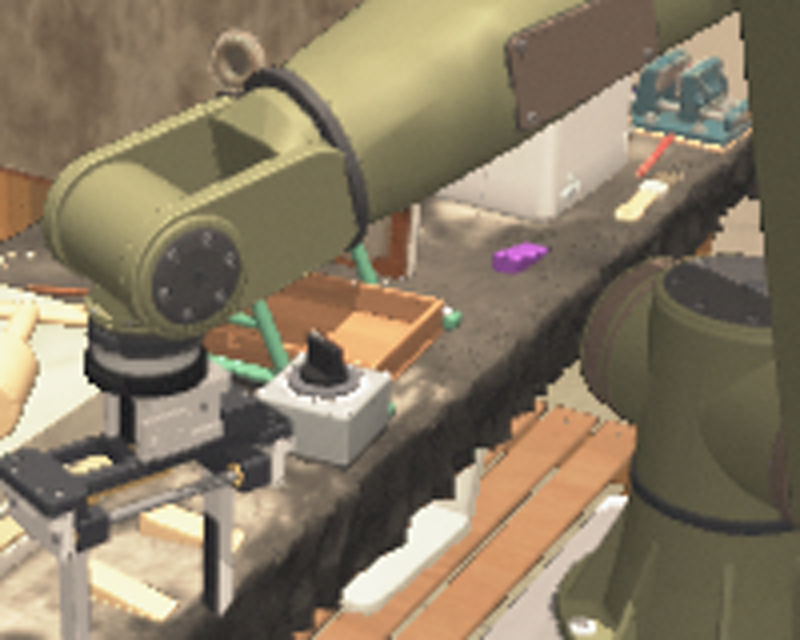

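```bash
python3 - <<'E'
from h import *
t=manip.camera("top")
for uv,z in [((229,283),20),((265,288),20),((348,210),203),((405,224.5),245),((335,288),100),((402,238.5),175),((496,326),10),((134,235),70),((400,285),20)]:
  print(uv,back(t,uv,z).round(0))
E
```

```text
(229, 283) [422. 228.  20.]
(265, 288) [427. 114.  20.]
(348, 210) [ 638. -102.  203.]
(405, 224.5) [ 591. -273.  245.]
(335, 288) [ 427. -103.  100.]
(402, 238.5) [ 588. -274.  175.]
(496, 326) [ 441. -595.   10.]
(134, 235) [505. 555.  70.]
(400, 285) [ 518. -294.   20.]
```

```bash
cat >> h.py <<'E'
def tgt(p,rpy=None,yaw=None):
    s=manip.read_state();Rc=R.from_euler('xyz',s["eef_rot"])
    Rt=Rc if rpy is None and yaw is None else R.from_euler('xyz',rpy if rpy is not None else [-np.pi/2,0,yaw])
    d=Rc.inv().apply(np.array(p)-s["eef_pos"]);rv=np.degrees((Rc.inv()*Rt).as_rotvec())
    print("t",round(s["clock"],2),"shift",d.round(1),"rot",rv.round(2),"rows>=",np.ceil(max(np.linalg.norm(d)/41.7,np.linalg.norm(rv)/7.16)))
E
python3 - <<'E'
from h import *
tgt([380,-100,330],yaw=-0.388)
E
```

```text
t 1.3 shift [ 389.6 -131.5 -498.9] rot [0.   0.01 0.  ] rows>= 16.0
```

```bash
python3 -m jog '[39,-25,-50,0,0,0,70,-50,-85,0,0,0,95,-75,-120,0,0,0,120,-100,-150,0,0,0,145,-132,-185,0,0,0,170,-132,-220,0,0,0,195,-132,-250,0,0,0,220,-132,-285,0,0,0,245,-132,-315,0,0,0,270,-132,-345,0,0,0]'; python3 - <<'E'
from h import *
tgt([380,-100,330],yaw=-0.388)
E
```

```text
clock: 2.13
eef_pos: [312.9, 134.0, 329.1]
eef_rot: [-1.57, -0.001, -0.387]
wrist_force: [0.8, -0.1, 0.1]
finger_gap: 94.4
t 2.13 shift [ 150.5   -0.9 -191.4] rot [-0.06  0.05  0.07] rows>= 6.0
```

```bash
python3 -m jog '[150,-1,-191,0,0,0,150,-1,-191,0,0,0,150,-1,-191,0,0,0,150,-1,-191,0,0,0,150,-1,-191,0,0,0,150,-1,-191,0,0,0,150,-1,-191,0,0,0,150,-1,-191,0,0,0]'; python3 - <<'E'
from h import *
for n in ["wrist","top","scene"]:
    c=manip.camera(n);save(c,n+"2.png")
    for th in ["speed_knob_grip","crank_grip","bench_wedge_1"]:
        print(n,th,[(np.round(m["xy"],1).tolist(),round(m["score"],2)) for m in manip.tip_of(th,c)])
E
```

```text
clock: 2.8
eef_pos: [379.7, -98.9, 329.1]
eef_rot: [-1.571, 0.001, -0.391]
wrist_force: [0.3, 1.1, -1.6]
finger_gap: 93.9
wrist speed_knob_grip [([333.3, 247.3], 0.73)]
wrist crank_grip []
wrist bench_wedge_1 [([491.8, 171.5], 0.74), ([588.1, 128.7], 0.61)]
top speed_knob_grip []
top crank_grip [([349.3, 208.2], 0.79)]
top bench_wedge_1 [([228.3, 285.1], 0.56)]
scene speed_knob_grip [([348.3, 257.7], 0.66), ([344.0, 255.8], 0.36)]
scene crank_grip [([303.9, 218.5], 0.97)]
scene bench_wedge_1 [([302.7, 319.7], 0.77), ([317.2, 303.2], 0.65)]
```

View pics/wrist2.png

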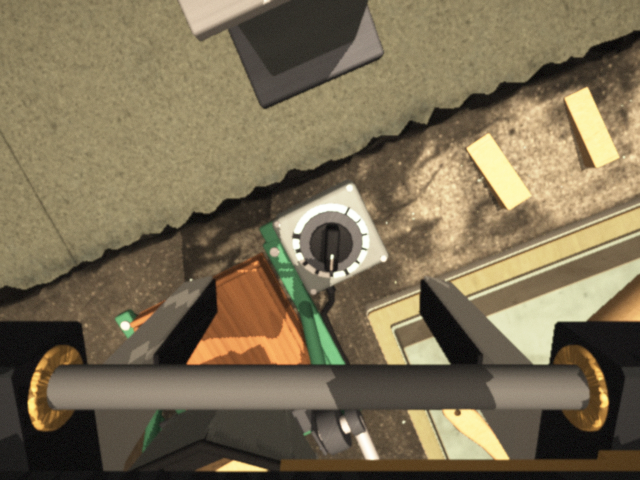

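View pics/top2.png

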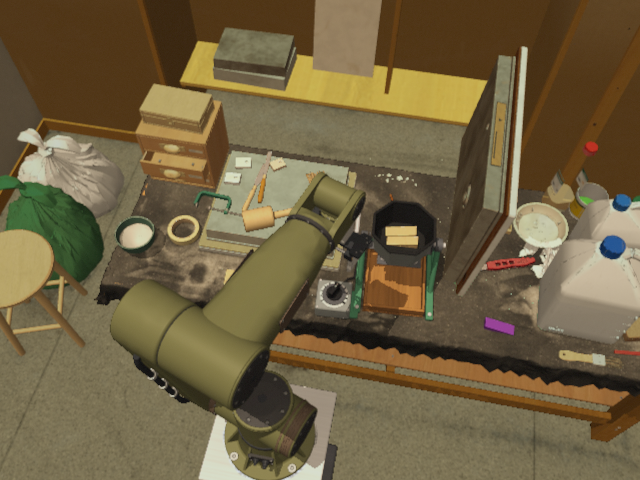

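View pics/scene2.png

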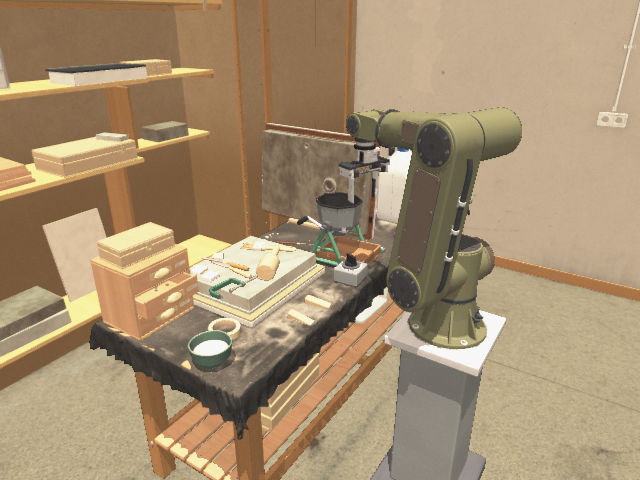

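```bash
python3 - <<'E'
from h import *
c=manip.camera("wrist");save(c,"knob2.png",(250,160,410,310),5)
for z in (100,107,66): print(z,back(c,(331.5,242),z).round(1), back(c,(333.3,247.3),z).round(1))
p=c
for uv in [(497,172),(592,128)]: print(back(c,uv,15).round(0))
# bar direction in world at z=107: 
a=back(c,(332,226),107);b=back(c,(332,272),107);d=b-a;print(np.arctan2(d[1],d[0]))
E
```

```text
100 [414.8 -96.1 100. ] [420.8 -96.5 100. ]
107 [413.1 -95.7 107. ] [419.  -96.1 107. ]
66 [422.8 -98.1  66. ] [429.2 -98.5  66. ]
[430. 115.  15.]
[423. 233.  15.]
-0.37977377527421413
```

View pics/knob2.png

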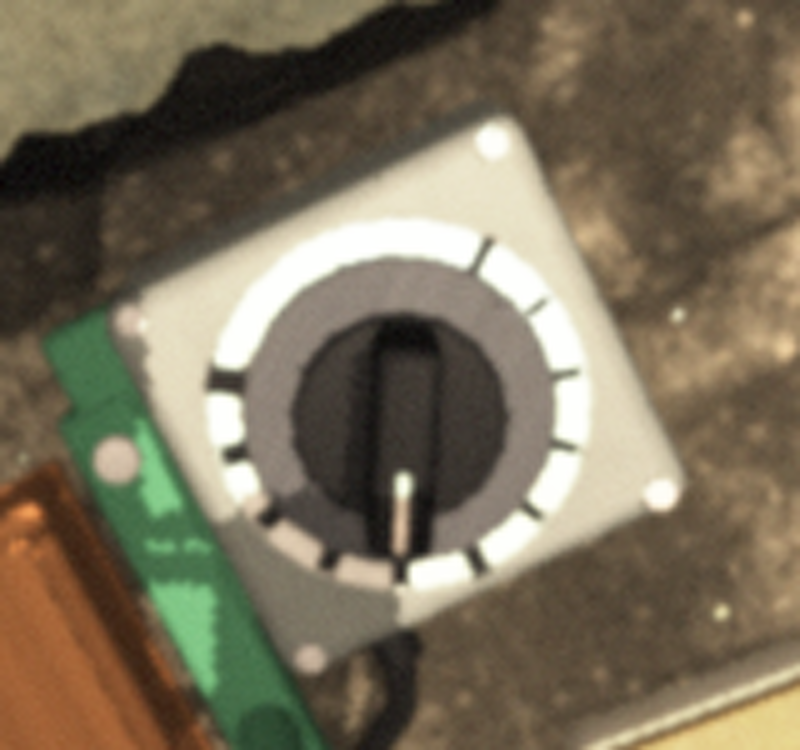

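```bash
python3 - <<'E'
from h import *
tgt([421,-97,230])
E
python3 -m jog '[0,0,0,0,7,0,0,0,0,0,14,0,0,0,0,0,21,0,0,0,0,0,28,0,0,0,0,0,35,0,0,0,0,0,42,0,0,0,0,0,49,0,0,0,0,0,56,0,0,0,0,0,63,0,0,0,0,0,70,0]'
python3 -m jog '[0,0,0,0,7,0,0,0,0,0,14,0,0,0,0,0,21,0,0,0,0,0,28,0,0,0,0,0,35,0,0,0,0,0,42,0,0,0,0,0,49,0,0,0,0,0,56,0,0,0,0,0,63,0,0,0,0,0,70,0]'
python3 -m jog '[0,0,0,0,7,0,0,0,0,0,14,0,0,0,0,0,21,0,0,0,0,0,28,0,0,0,0,0,35,0,0,0,0,0,40,0,0,0,0,0,40,0]'
python3 - <<'E'
from h import *
tgt([421,-97,230],yaw=-.39-np.pi)
E
```

```text
t 3.45 shift [37.9 99.5 16.2] rot [0. 0. 0.] rows>= 3.0
clock: 4.28
eef_pos: [379.8, -97.7, 329.4]
eef_rot: [-1.571, -0.0, -1.616]
wrist_force: [0.5, -0.3, -0.6]
finger_gap: 93.9
clock: 5.12
eef_pos: [379.8, -97.7, 329.4]
eef_rot: [-1.571, -0.0, -2.837]
wrist_force: [-0.3, -0.9, -0.2]
finger_gap: 94.2
clock: 5.7
eef_pos: [379.8, -97.8, 329.4]
eef_rot: [-1.571, -0.0, 2.75]
wrist_force: [0.8, 0.2, -0.2]
finger_gap: 94.1
t 5.7 shift [-37.8  99.4 -16.5] rot [-0.   -0.12  0.  ] rows>= 3.0
```

```bash
python3 -m jog '[-38,40,-16,0,0,0,-38,70,-16,0,0,0,-38,90,-16,0,0,0,-38,90,-16,0,0,0]'
python3 - <<'E'
from h import *
c=manip.camera("wrist");save(c,"w3.png")
print([(np.round(m["xy"],1).tolist(),round(m["score"],2)) for m in manip.tip_of("speed_knob_grip",c)])
print(proj(c,[421,-97,107]),proj(c,[421,-97,62]))
E
```

```text
clock: 6.03
eef_pos: [419.7, -96.7, 235.2]
eef_rot: [-1.57, -0.007, 2.757]
wrist_force: [-0.8, -0.2, -0.5]
finger_gap: 94.2
[([321.2, 226.9], 0.77)]
[317.64294245 231.86286564] [317.64436768 221.01497888]
```

View pics/w3.png

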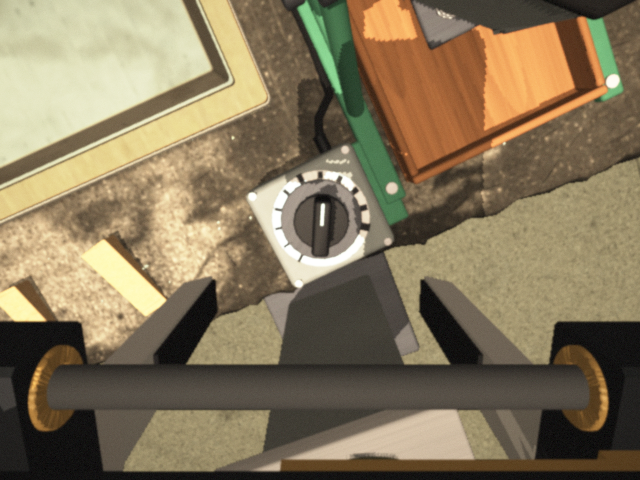

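```bash
python3 - <<'E'
from h import *
tgt([422.5,-99,104],yaw=-.39-np.pi)
E
```

```text
t 6.13 shift [ -2.  136.2   1. ] rot [-0.    0.24  0.01] rows>= 4.0
```

```bash
python3 -m jog '[-2,30,1,0,0,0,-2,60,1,0,0,0,-2,85,1,0,0,0,-2,100,1,0,0,0,-2,100,1,0,0,0,-2,100,1,0,0,0]' 40
python3 - <<'E'
from h import *
tgt([422.5,-99,104],yaw=-.39-np.pi)
E
```

```text
clock: 6.63
eef_pos: [423.2, -99.3, 141.3]
eef_rot: [-1.571, 0.002, 2.754]
wrist_force: [0.7, 0.1, 0.8]
finger_gap: 57.7
t 6.63 shift [ 0.9 37.3 -0. ] rot [ 0.01  0.17 -0.11] rows>= 1.0
```

```bash
python3 -m jog '[1,20,0,0,0,0,1,36,0,0,0,0,1,36,0,0,0,0,1,36,0,0,0,0]'; python3 -m jog '[0,0,0,0,0,0,0,0,0,0,0,0,0,0,0,0,0,0,0,0,0,0,0,0,0,0,0,0,0,0,0,0,0,0,0,0,0,0,0,0,0,0,0,0,0,0,0,0]' 0 30
```

```text
clock: 6.97
eef_pos: [422.3, -98.9, 105.2]
eef_rot: [-1.571, 0.002, 2.754]
wrist_force: [0.4, 0.2, 0.8]
finger_gap: 40.2
clock: 7.63
eef_pos: [421.6, -98.6, 103.5]
eef_rot: [-1.571, -0.0, 2.754]
wrist_force: [-0.7, -0.2, -0.1]
finger_gap: 0.6
```

```bash
python3 - <<'E'
from h import *
print(manip.read_state()["finger_gap"])
c=manip.camera("wrist");save(c,"w4.png")
c=manip.camera("scene");save(c,"s4.png",(280,200,420,300),5)
E
```

```text
0.5547483509774517
```

View pics/w4.png

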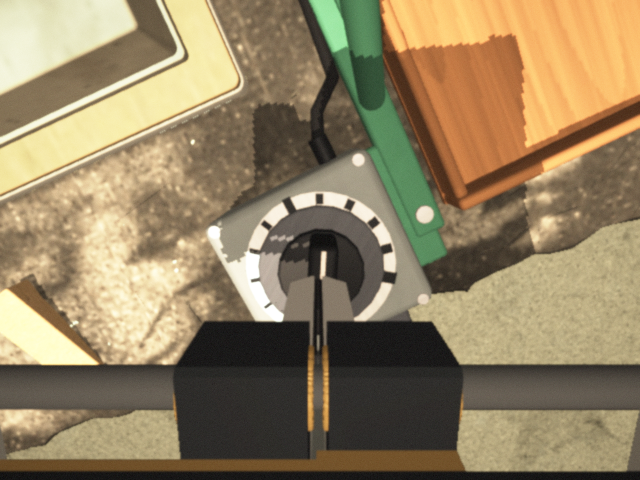

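View pics/s4.png

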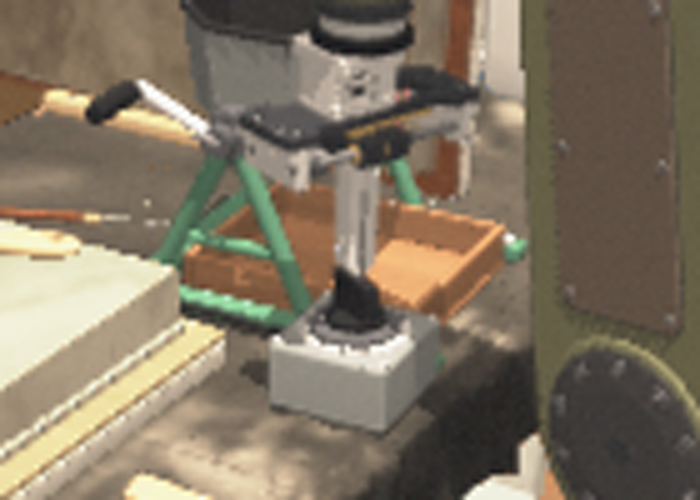

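```bash
python3 - <<'E'
from h import *
s=manip.read_state();print(s["eef_pos"],s["eef_rot"])
c=manip.camera("wrist");Rc=R.from_euler('xyz',s["eef_rot"])
print(c["origin"],c["orientation"])
for y in (22,3,0,-60): print(y,proj(c,s["eef_pos"]+Rc.apply([0,y,0])),proj(c,s["eef_pos"]+Rc.apply([-8,y,0])))
save(c,"w5.png",(240,170,400,370),4)
q=manip.camera("scene");t=manip.camera("top")
print(proj(q,s["eef_pos"]+Rc.apply([0,22,0])),proj(t,s["eef_pos"]+Rc.apply([0,22,0])))
save(q,"s5.png",(320,230,380,290),10);save(t,"t5.png",(290,240,370,320),8)
E
```

```text
[421.54940584 -98.59026929 103.43732797] [-1.57077848e+00 -4.17116457e-05  2.75383097e+00]
[ 485.15367884 -124.49565467  289.25932893] [ 2.90436482e+00  3.95808350e-04 -1.95918212e+00]
22 [318.08073164 277.46656157] [318.07441685 263.00154996]
3 [318.09820961 289.76101   ] [318.09147131 274.06223731]
0 [318.10126922 291.913216  ] [318.09445961 276.00029795]
-60 [318.18952908 353.99742026] [318.18102617 332.14311191]
[350.05376328 261.06146164] [332.93428268 292.11360922]
```

View pics/w5.png

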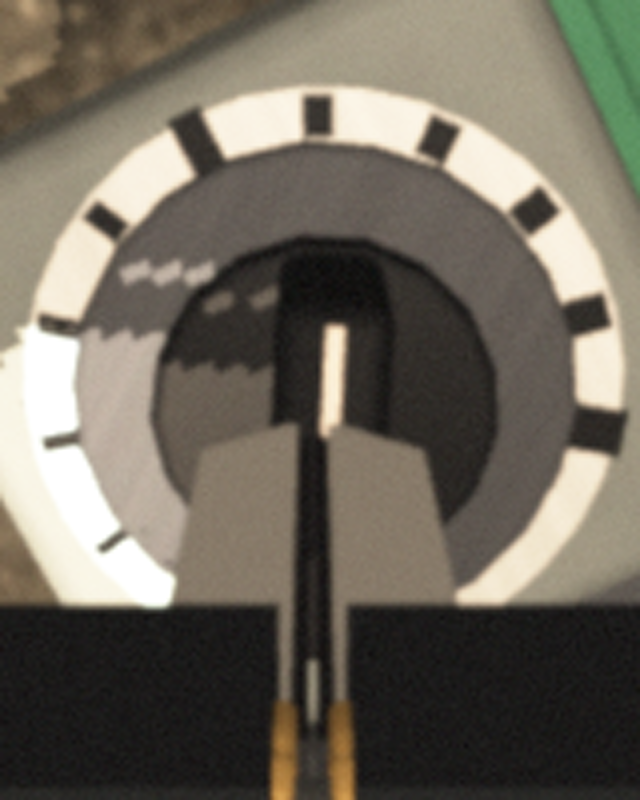

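View pics/s5.png

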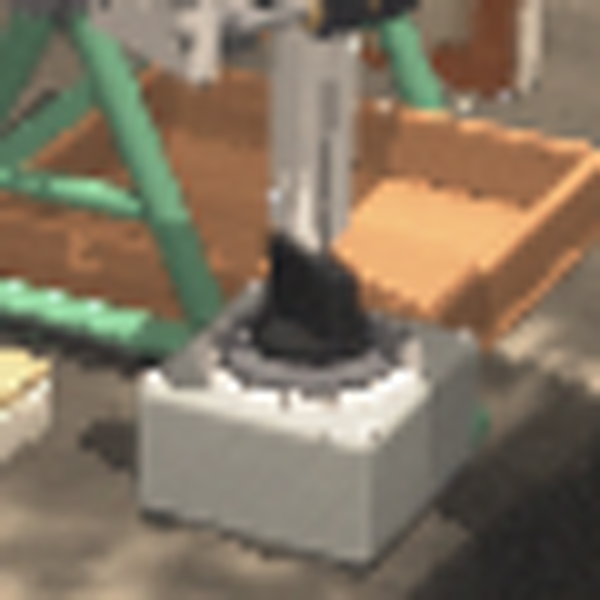

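View pics/t5.png

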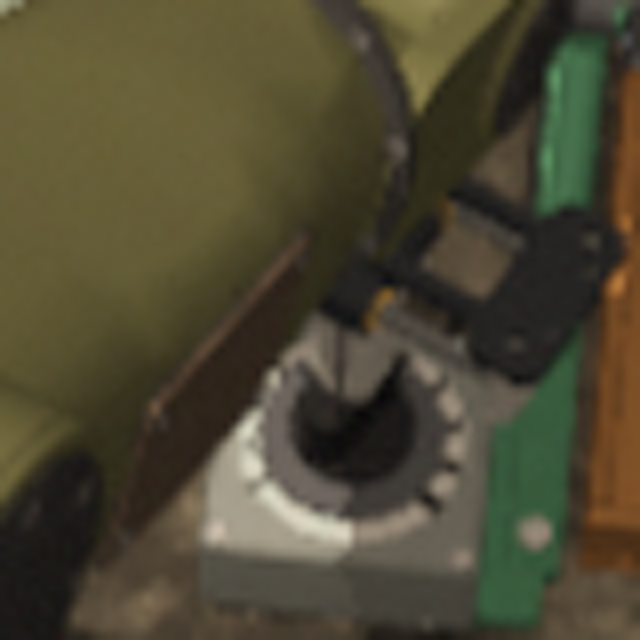

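```bash
python3 - <<'E'
from h import *
K=np.array([[410.44,0,317.72],[0,410.44,243.76],[0,0,1]])
def cam(pos,rot):
    Rc=R.from_euler('xyz',rot)
    # offset from latest
    s=manip.read_state();c=manip.camera("wrist")
    R0=R.from_euler('xyz',s["eef_rot"])
    off=R0.inv().apply(c["origin"]-s["eef_pos"]);rel=R0.inv()*R.from_matrix(camR(c))
    return dict(origin=np.array(pos)+Rc.apply(off),orientation=(Rc*rel).as_matrix(),intrinsics=K)
c1=cam([379.7,-98.9,329.1],[-1.571,.001,-.391]);
c1=cam([379.8,-97.7,329.3],[-1.571,0,-.39])
c2=cam([423,-99.3,240],[-1.571,0,2.754])
c3=cam([421.5,-98.6,103.4],[-1.571,0,2.7538])
print(c1["origin"])
print("ring",tri([c1,c2],[(329.6,240.4),(321,218)]),tri([c1,c3],[(329.6,240.4),(322,260)]))
print("bar",tri([c1,c2],[(331,248),(321.5,226)]))
print("ptr tip", tri([c1,c3],[(250+400/5,160+552/5),(240+338/4,170+325/4)]))
for c in (c1,c2,c3): print(proj(c,[422,-98.5,107]),proj(c,[422,-98.5,62]))
E
```

```text
[316.27576639 -71.62905155 515.14612472]
ring (array([ 423.15031706, -101.56855257,   42.41559288]), np.float64(1.070270386468781)) (array([ 421.47069235, -100.72930518,   50.28993459]), np.float64(0.550379712228763))
bar (array([ 422.94491149, -101.30877972,   80.37261992]), np.float64(1.525895373631958))
ptr tip (array([ 439.31495617, -108.88429112,  104.37102535]), np.float64(0.2819625672279))
[332.94294713 252.60300829] [331.53786217 242.45844109]
[317.60189009 234.97712287] [317.64710724 224.28835548]
[317.51222986 293.72984513] [317.59776712 266.18761538]
```

```bash
python3 -m jog '[0,0,0,0,-5,0,0,0,0,0,-10,0,0,0,0,0,-15,0,0,0,0,0,-15,0]'; python3 - <<'E'
from h import *
s=manip.read_state();print(s["moment"],s["finger_gap"],manip.tcp_to_tips)
c=manip.camera("wrist");save(c,"w6.png",(240,170,400,370),4)
E
```

```text
clock: 8.42
eef_pos: [421.6, -98.6, 103.4]
eef_rot: [-1.571, -0.0, 3.02]
wrist_force: [-0.3, -0.7, -0.8]
finger_gap: 0.7
[-0.01563105  0.17035253 -0.05281038] 0.6864803977103818 22.0
```

View pics/w6.png

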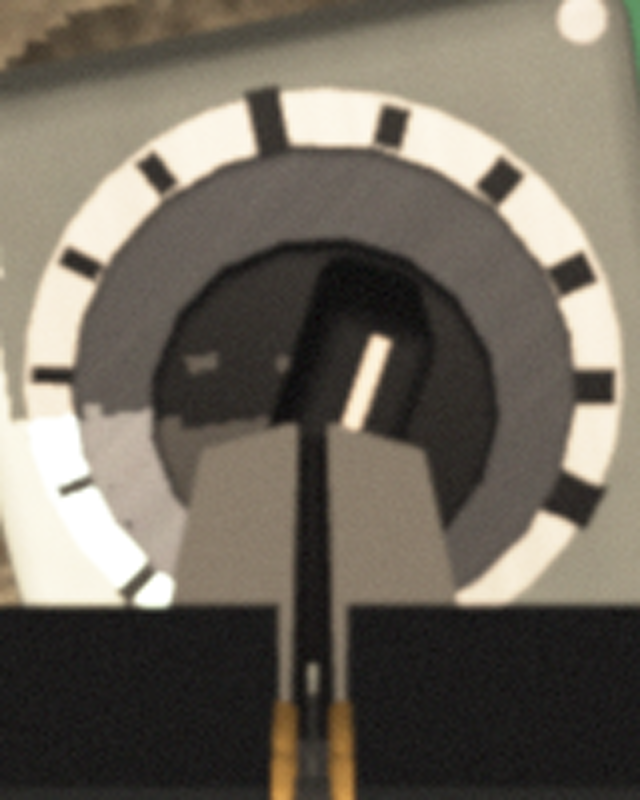

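```bash
python3 -m jog '[0,-15,0,0,5,0,0,-15,0,0,10,0,0,-15,0,0,15,0,0,-10,0,0,15,0,0,-5,0,0,15,0,0,0,0,0,15,0]' 40; python3 -m jog '[0,3,0,0,0,0,0,6,0,0,0,0,0,9,0,0,0,0,0,11,0,0,0,0,0,13,0,0,0,0,0,13,0,0,0,0]';  python3 - <<'E'
from h import *
c=manip.camera("wrist");save(c,"w7.png",(200,150,440,370),3.3)
E
```

```text
clock: 8.97
eef_pos: [421.4, -98.5, 102.7]
eef_rot: [-1.571, -0.001, 2.755]
wrist_force: [-0.2, -0.3, 0.4]
finger_gap: 37.3
clock: 9.47
eef_pos: [421.4, -98.6, 90.1]
eef_rot: [-1.571, -0.0, 2.754]
wrist_force: [-0.5, 0.3, 0.2]
finger_gap: 39.9
```

View pics/w7.png

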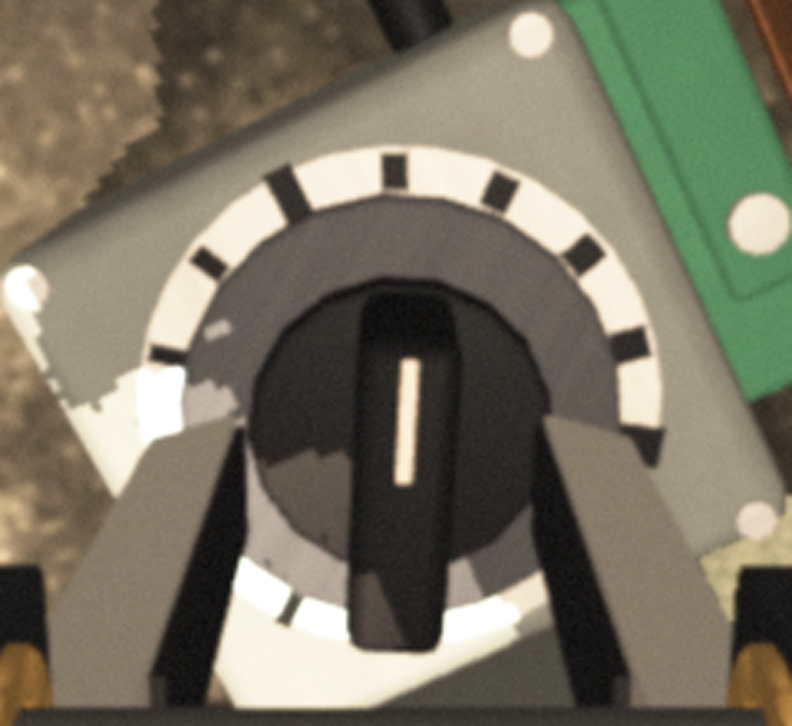

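```bash
python3 -m jog '[0,3,0,0,0,0,0,6,0,0,0,0,0,8,0,0,0,0,0,10,0,0,0,0,0,10,0,0,0,0]';  python3 - <<'E'
from h import *
c=manip.camera("wrist");save(c,"w8.png",(200,150,440,370),3.3)
c=manip.camera("scene");save(c,"s8.png",(320,230,380,290),10)
E
```

```text
clock: 9.93
eef_pos: [421.4, -98.5, 80.0]
eef_rot: [-1.571, -0.001, 2.754]
wrist_force: [1.0, 0.4, 0.1]
finger_gap: 40.4
```

View pics/w8.png

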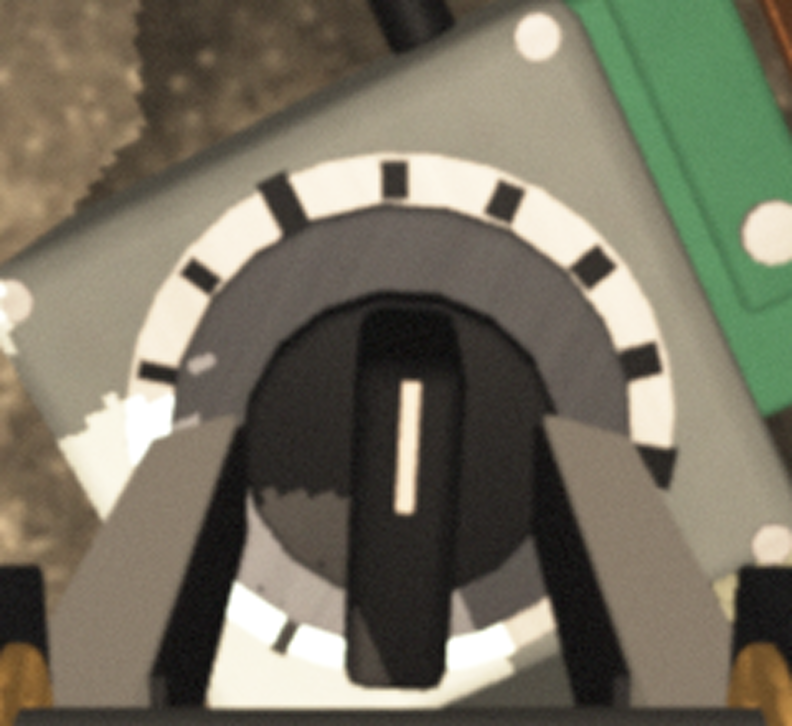

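View pics/s8.png

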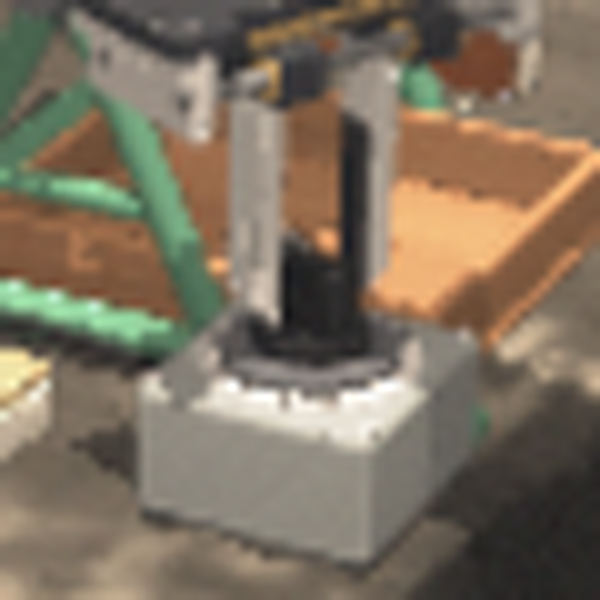

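```bash
python3 -m jog '[0,0,0,0,0,0,0,0,0,0,0,0,0,0,0,0,0,0,0,0,0,0,0,0,0,0,0,0,0,0,0,0,0,0,0,0]' 0 40;  python3 - <<'E'
from h import *
c=manip.camera("wrist");save(c,"w9.png",(200,150,440,370),3.3)
E
```

```text
clock: 10.53
eef_pos: [421.3, -100.0, 80.6]
eef_rot: [-1.568, 0.001, 2.754]
wrist_force: [-3.8, -12.9, 0.5]
finger_gap: 13.6
```

View pics/w9.png

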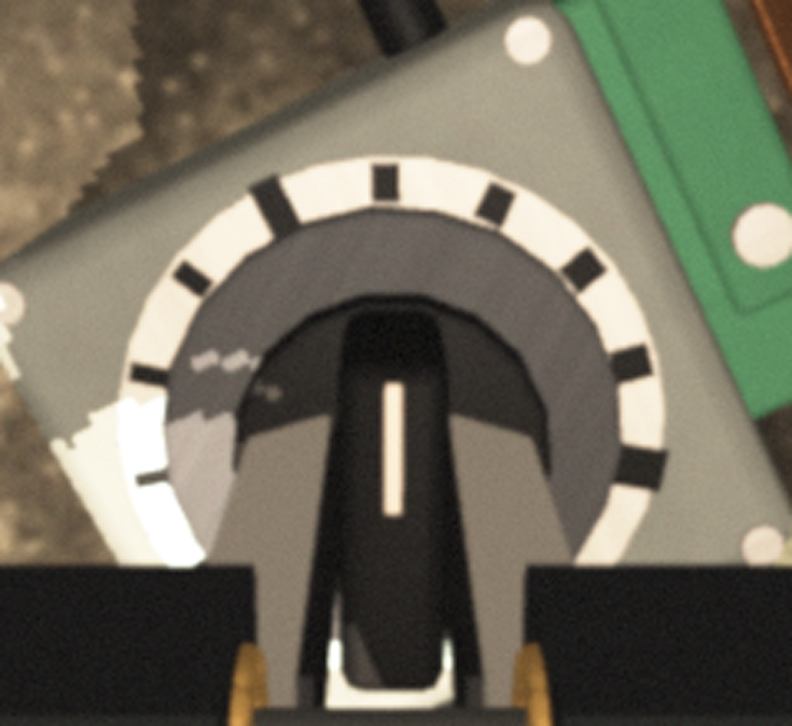

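```bash
python3 -m jog '[0,0,1.5,0,0,0,0,0,1.5,0,-5,0,0,0,1.5,0,-10,0,0,0,1.5,0,-15,0,0,0,1.5,0,-20,0,0,0,1.5,0,-25,0,0,0,1.5,0,-30,0]';  python3 - <<'E'
from h import *
s=manip.read_state();print(s["moment"])
E
```

```text
clock: 11.17
eef_pos: [421.2, -99.9, 80.6]
eef_rot: [-1.571, 0.001, -3.002]
wrist_force: [1.3, 0.2, 1.6]
finger_gap: 13.7
[ 0.21688619 -0.04070004 -0.0531675 ]
```

Turning with tiny forces; continue.

```bash
python3 -m jog '[0,0,0,0,-7,0,0,0,0,0,-14,0,0,0,0,0,-21,0,0,0,0,0,-28,0,0,0,0,0,-35,0,0,0,0,0,-42,0,0,0,0,0,-49,0,0,0,0,0,-56,0,0,0,0,0,-63,0]'; python3 -m jog '[0,0,0,0,-6,0,0,0,0,0,-12,0,0,0,0,0,-18,0,0,0,0,0,-24,0,0,0,0,0,-30,0,0,0,0,0,-36,0,0,0,0,0,-42,0,0,0,0,0,-46,0]'; python3 - <<'E'
from h import *
s=manip.read_state();print(s["moment"],s["joints"])
c=manip.camera("wrist");save(c,"w10.png",(200,150,440,370),3.3)
E
```

```text
clock: 11.92
eef_pos: [420.9, -99.7, 80.6]
eef_rot: [-1.571, 0.001, -1.9]
wrist_force: [-1.2, 3.3, 3.3]
finger_gap: 13.8
clock: 12.58
eef_pos: [420.6, -99.7, 80.6]
eef_rot: [-1.571, 0.001, -1.098]
wrist_force: [-4.4, 1.3, 5.0]
finger_gap: 13.7
[ 0.19212387  0.91470507 -0.06618346] [-3.17707009e-01  1.88090257e-01  1.96345588e+00  1.84616839e-04
  9.91113992e-01 -7.91039913e-01]
```

View pics/w10.png

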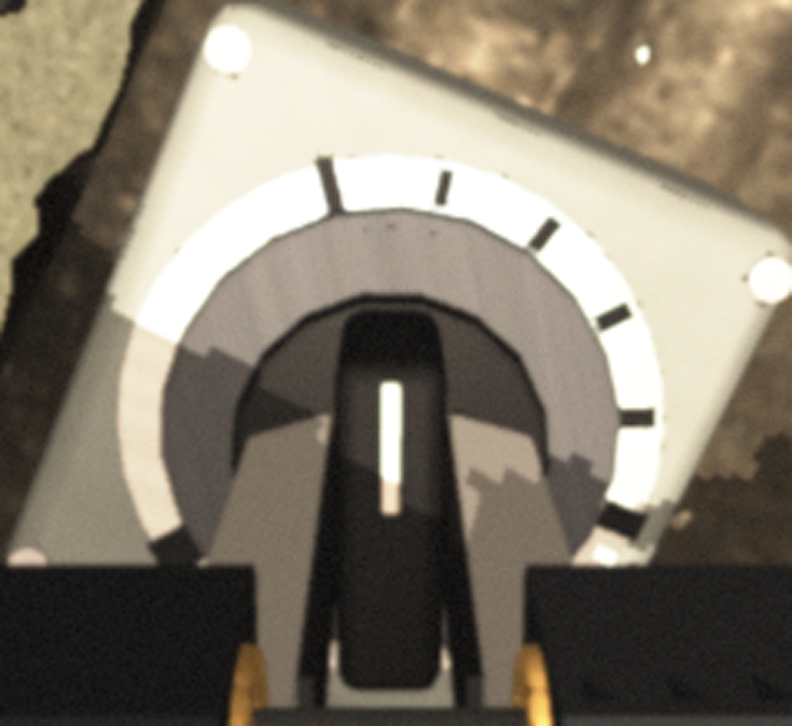

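```bash
python3 -m jog '[0,0,0,0,-4,0,0,0,0,0,-8,0,0,0,0,0,-10,0,0,0,0,0,-12,0,0,0,0,0,-12,0]'; python3 - <<'E'
from h import *
s=manip.read_state();print(s["moment"],s["eef_rot"])
E
python3 -m jog '[0,0,0,0,-2,0,0,0,0,0,-4,0,0,0,0,0,-4,0]'; python3 - <<'E'
from h import *
s=manip.read_state();print(s["moment"],s["eef_rot"])
E
```

```text
clock: 13.05
eef_pos: [420.6, -99.8, 80.6]
eef_rot: [-1.571, 0.001, -0.891]
wrist_force: [-4.7, 1.6, 5.5]
finger_gap: 13.9
[0.11890572 1.04809915 0.06591088] [-1.57141362e+00  9.74186943e-04 -8.91469023e-01]
clock: 13.3
eef_pos: [420.6, -99.8, 80.6]
eef_rot: [-1.571, 0.001, -0.823]
wrist_force: [-3.8, 0.6, 5.5]
finger_gap: 14.0
[ 0.06706201  0.91572063 -0.63938272] [-1.57108508e+00  1.04275830e-03 -8.22653732e-01]
```

```bash
python3 -m jog '[0,0,0,0,-2,0,0,0,0,0,-3,0,0,0,0,0,-3,0,0,0,0,0,-3,0]'; python3 - <<'E'
from h import *
s=manip.read_state();print(s["moment"],s["eef_rot"])
E
python3 -m jog '[0,0,0,0,3,0,0,0,0,0,3,0,0,0,0,0,3,0,0,0,0,0,3,0]' 50
python3 -m jog '[0,-30,0,0,0,0,0,-60,0,0,0,0,0,-90,0,0,0,0,0,-110,0,0,0,0,0,-110,0,0,0,0]' 50; python3 - <<'E'
from h import *
c=manip.camera("wrist");save(c,"w11.png")
t=manip.camera("top");save(t,"t11.png",(190,180,460,340),2.9)
print(manip.read_state()["eef_pos"])
E
```

```text
clock: 13.63
eef_pos: [420.6, -99.8, 80.6]
eef_rot: [-1.571, 0.001, -0.773]
wrist_force: [-5.7, 1.2, 5.7]
finger_gap: 14.4
[ 0.0606522   0.93690281 -0.99930045] [-1.57080518e+00  1.04451153e-03 -7.73007258e-01]
clock: 13.97
eef_pos: [421.0, -99.9, 80.4]
eef_rot: [-1.571, 0.0, -0.823]
wrist_force: [0.4, -0.2, -0.1]
finger_gap: 37.2
clock: 14.38
eef_pos: [422.5, -100.4, 194.3]
eef_rot: [-1.568, -0.006, -0.823]
wrist_force: [-0.2, 0.2, 0.5]
finger_gap: 50.1
[421.06950207 -99.97966665 190.50384071]
```

View pics/w11.png

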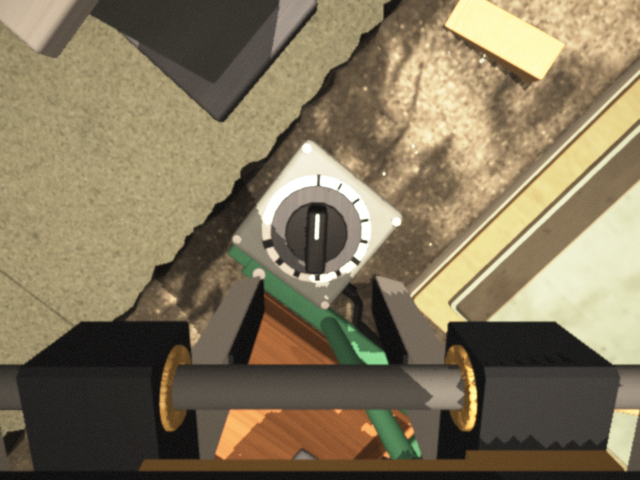

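View pics/t11.png

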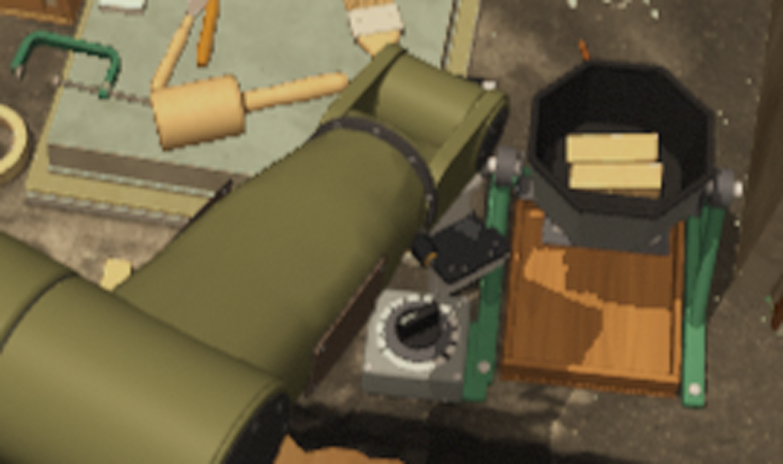

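```bash
python3 - <<'E'
from h import *
t=manip.camera("top");s=manip.camera("scene")
for n,a,b in [("crank",(348.6,209),(303.9,218.5)),("wedge far",(265.5,288.5),(318,302.5)),("wedge2",(229,283.5),(303.5,317.5))]: print(n,tri([t,s],[a,b]))
save(s,"s12.png",(270,170,400,330),5)
# tip projection check
st=manip.read_state();Rc=R.from_euler('xyz',st["eef_rot"])
for w in (-25,25):
  p=st["eef_pos"]+Rc.apply([0,22,w*1.25]);print(proj(s,p),proj(t,p))
E
```

```text
crank (array([ 637.74336404, -103.85539877,  207.76085961]), np.float64(1.5870250587203047))
wedge far (array([430.72052925, 114.32165659,   5.24182266]), np.float64(2.7352836457854153))
wedge2 (array([418.87741633, 227.6236139 ,  11.17417199]), np.float64(7.945148155556404))
[359.24307441 239.8563709 ] [340.0325624  286.80553357]
[342.91825422 241.02848688] [328.19779219 270.4014173 ]
```

View pics/s12.png

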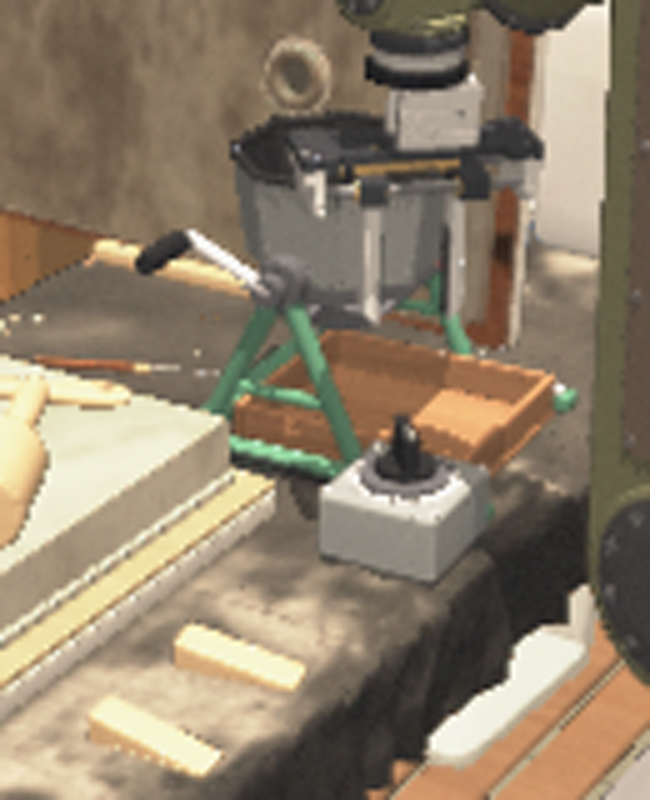

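```bash
python3 - <<'E'
from h import *
t=manip.camera("top")
a=back(t,(364.5,235.5),170);b=back(t,(440.5,244.5),170);print(a,b,np.arctan2(*(a-b)[:2])) 
for uv in [(336.5,208),(358.5,209.5),(348,208.5)]: print(back(t,uv,203).round(0))
# tray edges / rails
for uv in [(357,317),(429,318)]: print(back(t,uv,10).round(0))
tgt([638,-103,300],yaw=-np.pi/2)
print(manip.read_state()["joints"])
E
```

```text
[ 579.82739429 -163.08361177  170.        ] [ 592.05815291 -387.78697405  170.        ] -0.05437702950077987
[639. -67. 203.]
[ 646. -133.  203.]
[ 644. -101.  203.]
[ 389. -180.   10.]
[ 428. -395.   10.]
t 14.63 shift [ 149.9 -111.1  157.3] rot [ 0.09 42.8  -0.08] rows>= 6.0
[-3.17867234e-01  4.39345035e-02  1.84315673e+00  1.46147082e-06
  1.25653317e+00 -1.06492467e+00]
```

```bash
python3 - <<'E'
from h import *
tgt([640,-102,280],yaw=-1.501)
E
python3 -m jog '[0,-40,0,0,0,0,0,-80,0,0,0,0,30,-90,30,0,7,0,60,-90,60,0,14,0,85,-90,90,0,21,0,110,-90,115,0,28,0,130,-90,140,0,35,0,149,-90,155,0,39,0,149,-90,155,0,39,0]' 60
python3 - <<'E'
from h import *
c=manip.camera("wrist");save(c,"w13.png")
print([(np.round(m["xy"],1).tolist(),round(m["score"],2)) for m in manip.tip_of("crank_grip",c)])
tgt([642,-102,240],yaw=-1.501)
E
```

```text
t 14.63 shift [150.6 -91.1 159.5] rot [ 0.09 38.8  -0.08] rows>= 6.0
clock: 15.38
eef_pos: [638.3, -104.1, 276.5]
eef_rot: [-1.575, 0.001, -1.509]
wrist_force: [0.1, 0.6, 0.4]
finger_gap: 60.0
[([320.1, 238.1], 0.64)]
t 15.48 shift [-1.6 38.1  6.3] rot [ 0.19 -0.14 -0.05] rows>= 1.0
```

View pics/w13.png

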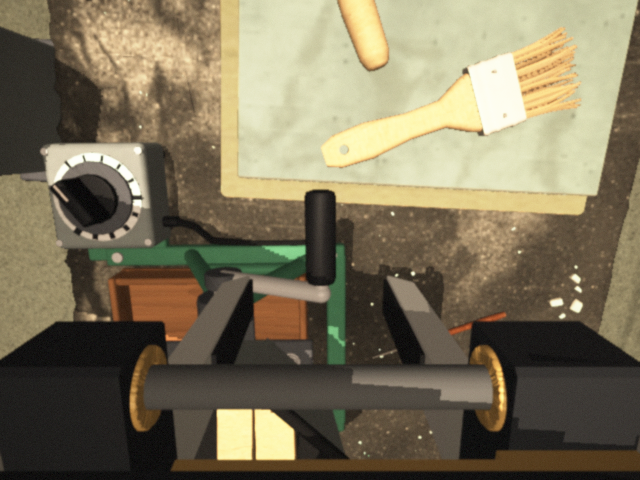

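```bash
python3 - <<'E'
from h import *
c=manip.camera("wrist")
for z in (190,203): print(back(c,(320,240),z).round(1),back(c,(318,192),z).round(1),back(c,(322,284),z).round(1))
print(manip.read_state()["eef_pos"])
E
```

```text
[637.8 -99.8 190. ] [634.3 -67.1 190. ] [ 641.4 -131.4  190. ]
[637.6 -96.8 203. ] [634.2 -65.7 203. ] [ 641.  -126.9  203. ]
[ 635.53503248 -104.03192813  279.17131002]
```

```bash
python3 - <<'E'
from h import *
tgt([639,-102,187],yaw=-1.49)
E
python3 -m jog '[-2,30,3.5,0,0,0,-2,60,3.5,0,0,0,-2,80,3.5,0,0,0,-2,90,3.5,0,0,0,-2,92,3.5,0,0,0,-2,92,3.5,0,0,0]' 60
python3 -m jog '[0,0,0,0,0,0,0,0,0,0,0,0,0,0,0,0,0,0,0,0,0,0,0,0,0,0,0,0,0,0,0,0,0,0,0,0,0,0,0,0,0,0]' 0 40
python3 - <<'E'
from h import *
c=manip.camera("wrist");save(c,"w14.png")
E
```

```text
t 15.53 shift [-1.7 92.2  3.8] rot [ 0.11 -0.77 -0.03] rows>= 3.0
clock: 16.03
eef_pos: [639.1, -101.9, 189.3]
eef_rot: [-1.57, -0.0, -1.505]
wrist_force: [-0.2, 0.5, 0.7]
finger_gap: 60.0
clock: 16.62
eef_pos: [639.6, -101.8, 188.6]
eef_rot: [-1.57, -0.0, -1.505]
wrist_force: [1.0, 0.2, 1.0]
finger_gap: 19.3
```

View pics/w14.png

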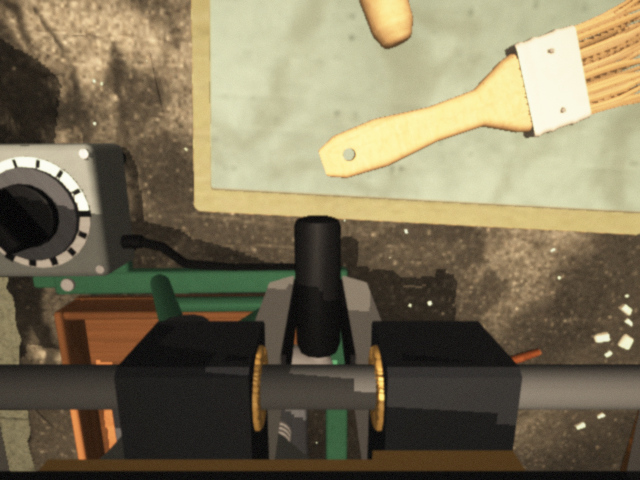

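```bash
python3 -m jog '[0,-7,-3.5,0,0,0,0,-14,-8,0,0,0,0,-20,-13,0,0,0,0,-26,-18.5,0,0,0,0,-31,-25,0,0,0,0,-35.5,-31,0,0,0,0,-39,-38,0,0,0,0,-42.5,-45.5,0,0,0,0,-45,-53,0,0,0,0,-46.5,-61,0,0,0]'
python3 - <<'E'
from h import *
s=manip.read_state();print(s["moment"],s["eef_pos"])
c=manip.camera("wrist");save(c,"w15.png",None,.7)
E
```

```text
clock: 17.5
eef_pos: [584.0, -106.0, 242.0]
eef_rot: [-1.549, -0.004, -1.504]
wrist_force: [26.7, 2.9, 37.6]
finger_gap: 18.0
[ 0.45045382 -5.98453772  0.06339013] [ 583.95978313 -105.99673068  242.02465185]
```

View pics/w15.png

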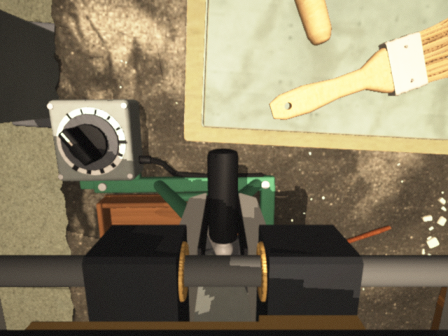

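```bash
python3 -m jog '[0,-4,1,0,0,0,0,-7,1,0,0,0,0,-7,1,0,0,0]'
python3 - <<'E'
from h import *
s=manip.read_state();print(s["moment"],s["eef_pos"],s["wrist_force"])
c=manip.camera("scene");save(c,"s15.png",(280,160,400,270),6)
t=manip.camera("top");save(t,"t15.png",(320,170,460,330),4)
E
```

```text
clock: 17.8
eef_pos: [580.9, -106.2, 243.8]
eef_rot: [-1.565, -0.002, -1.505]
wrist_force: [8.9, -1.4, 7.9]
finger_gap: 17.6
[-0.28095328 -1.68800609  0.01256561] [ 580.93725325 -106.15881083  243.79908366] [ 8.8541125  -1.43791209  7.92882631]
```

View pics/s15.png

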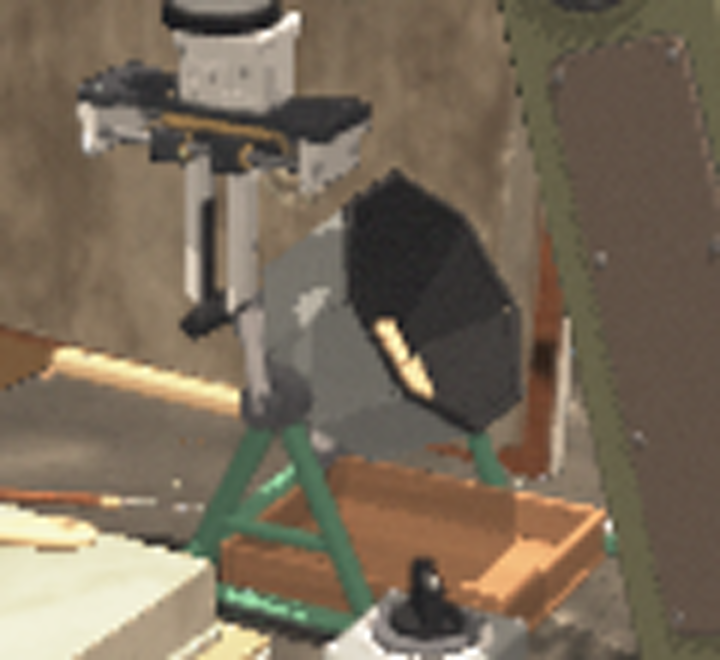

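View pics/t15.png

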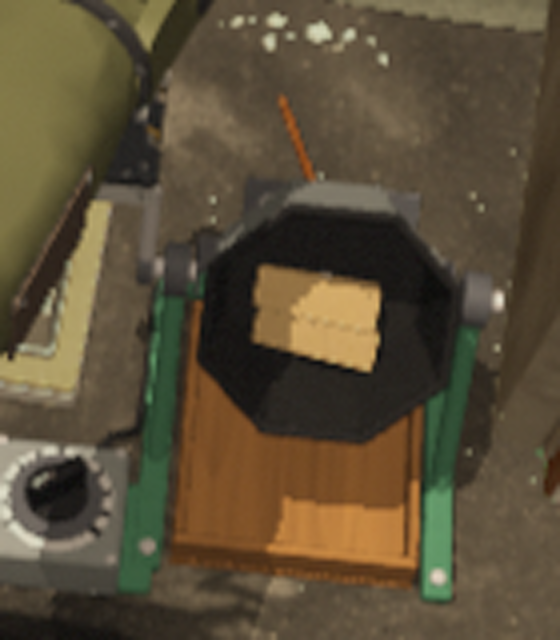

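```bash
python3 -m jog '[0,0,0,0,0,0,0,0,0,0,0,0,0,0,0,0,0,0,0,0,0,0,0,0]' 50
python3 -m jog '[0,-10,0,0,0,0,0,-15,0,0,0,0,0,-15,0,0,0,0]' 
python3 - <<'E'
from h import *
s=manip.read_state();print(s["eef_pos"],s["wrist_force"])
c=manip.camera("wrist");save(c,"w16.png")
for z in (235,242,249): print(z,[back(c,uv,z).round(1) for uv in [(318,300)]], )
c=manip.camera("scene");save(c,"s16.png",(280,160,400,270),6)
print([(np.round(m["xy"],1).tolist(),round(m["score"],2)) for m in manip.tip_of("crank_grip",c)])
E
```

```text
clock: 18.23
eef_pos: [579.2, -105.8, 241.6]
eef_rot: [-1.572, 0.0, -1.505]
wrist_force: [-0.6, 0.1, 0.4]
finger_gap: 40.6
clock: 18.48
eef_pos: [579.9, -105.9, 258.8]
eef_rot: [-1.569, -0.001, -1.505]
wrist_force: [0.5, 0.5, 0.5]
finger_gap: 49.8
[ 579.87763701 -105.91983713  258.7778273 ] [0.45320334 0.48584111 0.46124839]
235 [array([ 581.8, -120.3,  235. ])]
242 [array([ 581.6, -117.6,  242. ])]
249 [array([ 581.4, -114.8,  249. ])]
[([313.5, 213.2], 0.92), ([301.0, 317.3], 0.69)]
```

View pics/w16.png

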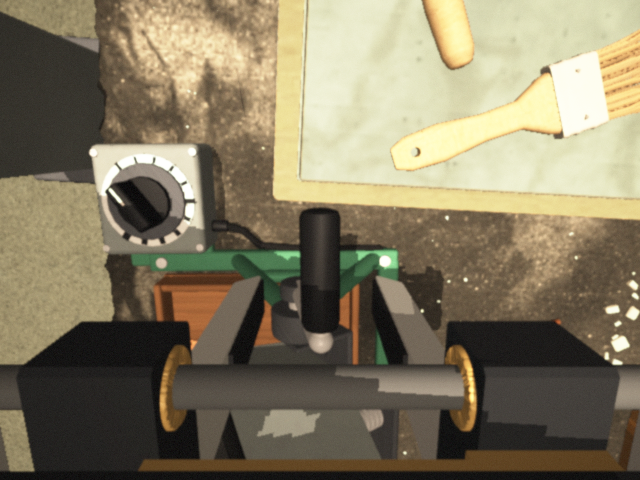

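View pics/s16.png

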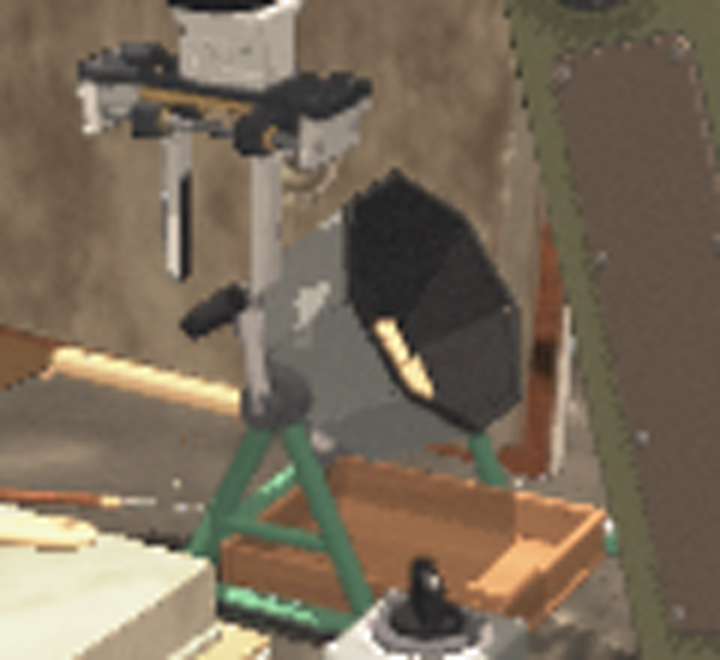

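```bash
python3 - <<'E'
from h import *
w=manip.camera("wrist");s=manip.camera("scene")
print(w["origin"])
for a,b in [((320,270),(315.5,211.5)),((320,215),(312,214)),((320,325),(320,208.5))]: print(tri([w,s],[a,b]))
print(proj(s,[580,-106,249]),proj(s,[580,-106,240]))
t=manip.camera("top")
# hub from top and scene
print(tri([t,s],[(320+178/4,170+264/4),(280+282/6,160+392/6)]))
print(tri([t,s],[(364.5,235.5),(270+283/5,170+285/5)]))
E
```

```text
[575.54441671 -38.08756435 442.78316712]
(array([579.90712106, -98.61428923, 249.96788462]), np.float64(1.553581489628889))
(array([578.04355667, -71.48171424, 249.01338996]), np.float64(1.6105750614861218))
(array([ 580.43422637, -128.07416369,  252.23402327]), np.float64(4.131234328738187))
[316.25175941 211.20538362] [316.25276795 213.3924873 ]
(array([ 570.76877276, -164.46705284,  174.43286112]), np.float64(5.42607668579474))
(array([ 574.55944819, -164.5204768 ,  167.6455577 ]), np.float64(8.305938141386921))
```

```bash
python3 - <<'E'
from h import *
s=manip.camera("scene")
for z in (250,260,270,280): print(z,proj(s,[611,-104,z]),proj(s,[549,-108,z]))
w=manip.camera("wrist")
st=manip.read_state();Rc=R.from_euler('xyz',st["eef_rot"])
for y in (22,10,0,-10,-20): print(y,[proj(w,st["eef_pos"]+Rc.apply([x,y,25])).round(0) for x in (-8,0,8)])
save(w,"w17.png",(180,240,460,420),2.8)
E
```

```text
250 [309.26625446 209.56399839] [323.34403881 212.38110211]
260 [309.25005229 207.13821345] [323.35845559 209.92425556]
270 [309.23377999 204.70192888] [323.37293573 207.45661132]
280 [309.21743711 202.25507634] [323.38747964 204.97809805]
22 [array([364., 261.]), array([363., 276.]), array([363., 290.])]
10 [array([366., 268.]), array([366., 283.]), array([366., 298.])]
0 [array([369., 274.]), array([368., 290.]), array([368., 306.])]
-10 [array([372., 281.]), array([371., 297.]), array([371., 314.])]
-20 [array([375., 288.]), array([374., 306.]), array([373., 323.])]
```

View pics/w17.png

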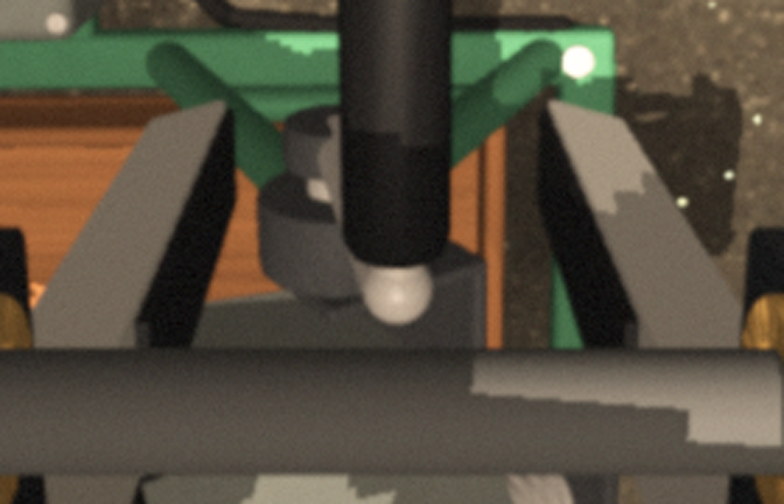

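```bash
cat >> h.py <<'E'
def arc(phi0,phi1,n,d,rate,C=(566,172),step=None):
    """rows from current pose (bar at phi0) rotating tool by rate*dphi about tool x"""
    s=manip.read_state();R0=R.from_euler('xyz',s["eef_rot"]);ez=np.array([np.cos(.066),np.sin(.066),0])
    out=[]
    b0=None
    for k in range(n+1):
        ph=phi0+(phi1-phi0)*k/n
        b=80*(np.sin(ph)*ez+np.cos(ph)*np.array([0,0,1.]))
        a=rate*(phi0-ph)
        e=b+(R0*R.from_rotvec([a,0,0])).apply([0,d,0])
        if k==0: e0=e;continue
        sh=R0.inv().apply(e-e0);out.append(",".join(f"{v:g}" for v in [*sh.round(1),round(np.degrees(a),1),0,0]))
    print("["+", ".join(out)+"]")
E
python3 - <<'E'
from h import *
tgt([580,-106,231],yaw=-1.505)
E
```

```text
t 18.88 shift [ 0.2 25.7  0.6] rot [ 0.02  0.01 -0.01] rows>= 1.0
```

```bash
python3 -m jog '[0,12,0.6,0,0,0,0,25,0.6,0,0,0,0,25.5,0.6,0,0,0]'
python3 -m jog '[0,0,0,0,0,0,0,0,0,0,0,0,0,0,0,0,0,0,0,0,0,0,0,0,0,0,0,0,0,0,0,0,0,0,0,0]' 0 35
python3 - <<'E'
from h import *
s=manip.read_state();print(s["eef_pos"])
arc(.18,-.57,10,19,0.7)
E
```

```text
clock: 19.13
eef_pos: [579.2, -105.5, 228.2]
eef_rot: [-1.575, 0.001, -1.505]
wrist_force: [-0.1, 0.2, -0.4]
finger_gap: 49.9
clock: 19.63
eef_pos: [580.5, -105.8, 232.0]
eef_rot: [-1.569, -0.0, -1.505]
wrist_force: [3.1, 0.2, 1.1]
finger_gap: 19.3
[ 580.52344688 -105.76892764  232.00880505]
[-0,-0.9,-4.9,3,0,0, -0,-1.4,-9.9,6,0,0, -0,-1.5,-14.9,9,0,0, -0,-1.2,-19.9,12,0,0, -0,-0.5,-24.9,15,0,0, -0,0.6,-29.8,18,0,0, -0,2.1,-34.6,21.1,0,0, -0,3.9,-39.2,24.1,0,0, -0,6.1,-43.7,27.1,0,0, -0,8.7,-48,30.1,0,0]
```

```bash
python3 -m jog '[0,-0.9,-4.9,3,0,0,0,-1.4,-9.9,6,0,0,0,-1.5,-14.9,9,0,0,0,-1.2,-19.9,12,0,0,0,-0.5,-24.9,15,0,0,0,0.6,-29.8,18,0,0,0,2.1,-34.6,21,0,0,0,3.9,-39.2,24,0,0,0,6,-43.7,27,0,0,0,8.7,-48,30,0,0]'
python3 - <<'E'
from h import *
s=manip.read_state();print(s["moment"])
c=manip.camera("scene");save(c,"s18.png",(280,160,400,270),6)
arc(-.57,-1.32,10,19,0.7)
E
```

```text
clock: 20.47
eef_pos: [534.1, -109.5, 225.8]
eef_rot: [-1.037, -0.003, -1.506]
wrist_force: [14.0, 5.4, 6.5]
finger_gap: 19.0
[ 0.91022201 -3.05259191  0.54091637]
[-0,0.4,-5,3,0,0, -0,1.2,-9.9,6,0,0, -0,2.4,-14.8,9,0,0, -0,4,-19.5,12,0,0, -0,5.9,-24.2,15,0,0, -0,8.2,-28.6,18,0,0, -0,10.9,-32.9,21.1,0,0, -0.1,13.9,-36.9,24.1,0,0, -0.1,17.2,-40.7,27.1,0,0, -0.1,20.8,-44.2,30.1,0,0]
```

View pics/s18.png

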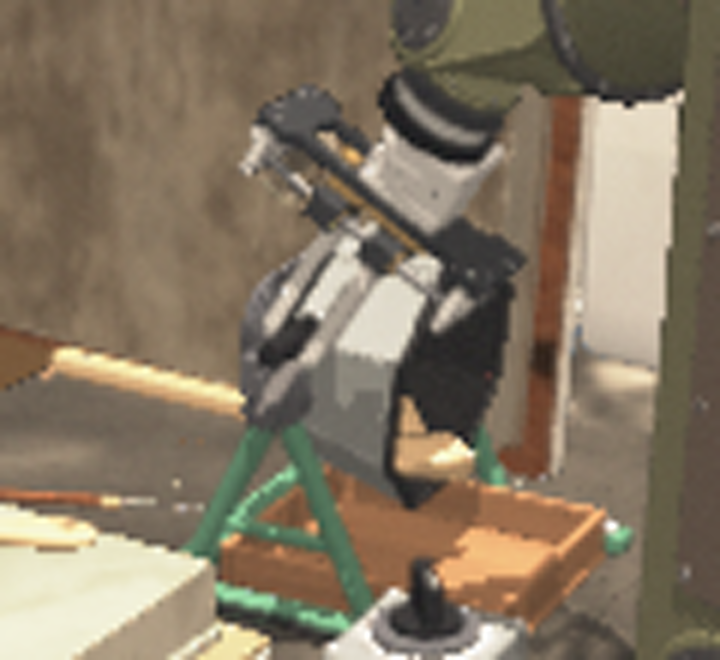

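```bash
python3 -m jog '[0,0.4,-5,3,0,0,0,1.2,-9.9,6,0,0,0,2.4,-14.8,9,0,0,0,4,-19.5,12,0,0,0,5.9,-24.2,15,0,0,0,8.2,-28.6,18,0,0,0,10.9,-32.9,21,0,0,0,13.9,-36.9,24,0,0,0,15.5,-38.8,25.5,0,0,0,15.5,-38.8,25.5,0,0]'
python3 - <<'E'
from h import *
s=manip.read_state();print(s["moment"])
c=manip.camera("scene");save(c,"s19.png",(280,160,400,270),6)
c=manip.camera("top");save(c,"t19.png",(320,170,460,330),4)
E
```

```text
clock: 21.35
eef_pos: [506.7, -111.8, 191.5]
eef_rot: [-0.596, -0.002, -1.507]
wrist_force: [-7.3, -3.8, 10.9]
finger_gap: 18.9
[-0.43319716 -0.72077306 -0.44906669]
```

View pics/s19.png

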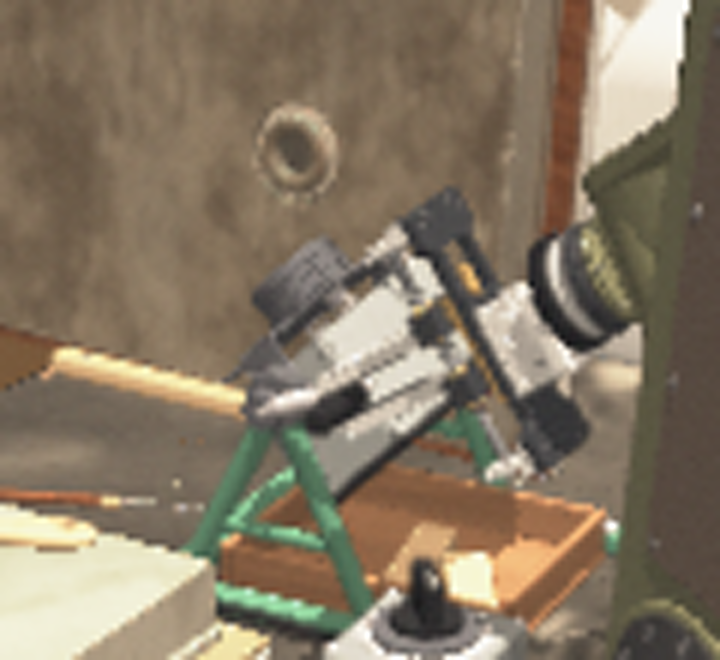

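View pics/t19.png

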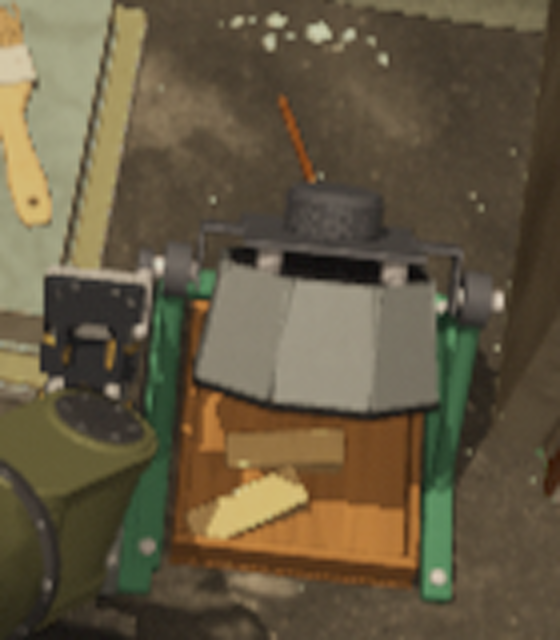

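```bash
python3 - <<'E'
from h import *
arc(-1.2,-.45,10,19,0.7)
E
```

```text
[0,-1.2,4.9,-3,0,0, 0,-1.9,9.9,-6,0,0, 0,-2.3,14.9,-9,0,0, 0,-2.3,19.9,-12,0,0, 0,-1.9,24.9,-15,0,0, 0,-1.1,29.8,-18,0,0, 0,0.1,34.7,-21.1,0,0, 0,1.7,39.4,-24.1,0,0, -0,3.7,44,-27.1,0,0, -0,6,48.5,-30.1,0,0]
```

```bash
python3 -m jog '[0,-1.2,4.9,-3,0,0,0,-1.9,9.9,-6,0,0,0,-2.3,14.9,-9,0,0,0,-2.3,19.9,-12,0,0,0,-1.9,24.9,-15,0,0,0,-1.1,29.8,-18,0,0,0,0.1,34.7,-21,0,0,0,1.7,39.4,-24,0,0,0,3.7,44,-27,0,0,0,6,48.5,-30,0,0]'
python3 - <<'E'
from h import *
s=manip.read_state();print(s["moment"])
arc(-.45,.45,10,19,0.4)
E
```

```text
clock: 22.28
eef_pos: [536.6, -109.0, 225.2]
eef_rot: [-1.134, -0.0, -1.505]
wrist_force: [-17.5, -2.0, -0.4]
finger_gap: 19.2
[-0.45886939  3.79877847 -0.07091118]
[-0,0.2,6.5,-2.1,0,0, -0,1,13,-4.1,0,0, -0,2.5,19.3,-6.2,0,0, -0,4.5,25.5,-8.3,0,0, -0,7.2,31.5,-10.3,0,0, -0,10.4,37.2,-12.4,0,0, -0,14.1,42.6,-14.4,0,0, -0,18.4,47.6,-16.5,0,0, -0,23.1,52.2,-18.6,0,0, -0,28.2,56.4,-20.6,0,0]
```

```bash
python3 -m jog '[0,0.2,6.5,-2,0,0,0,1,13,-4,0,0,0,2.5,19.3,-6,0,0,0,4.5,25.5,-8,0,0,0,7.2,31.5,-10,0,0,0,10.4,37.2,-12.4,0,0,0,14.1,42.6,-14.4,0,0,0,18.4,47.6,-16.5,0,0,0,23,52.2,-18.6,0,0,0,28,56.4,-20.6,0,0]'
python3 - <<'E'
from h import *
s=manip.read_state();print(s["moment"])
c=manip.camera("scene");save(c,"s20.png",(280,160,400,270),6)
arc(.45,1.2,10,19,0.2)
E
```

```text
clock: 23.12
eef_pos: [600.2, -104.9, 225.8]
eef_rot: [-1.491, -0.001, -1.505]
wrist_force: [-12.7, -3.4, 8.5]
finger_gap: 19.0
[-0.65277085  2.86141453  0.05386   ]
[-0,3.2,4.8,-0.9,0,0, -0,6.8,9.3,-1.7,0,0, -0,10.7,13.5,-2.6,0,0, -0,15,17.5,-3.4,0,0, -0,19.5,21.1,-4.3,0,0, -0,24.3,24.3,-5.2,0,0, -0,29.4,27.2,-6,0,0, -0,34.7,29.7,-6.9,0,0, -0,40.2,31.8,-7.7,0,0, -0,45.8,33.4,-8.6,0,0]
```

View pics/s20.png

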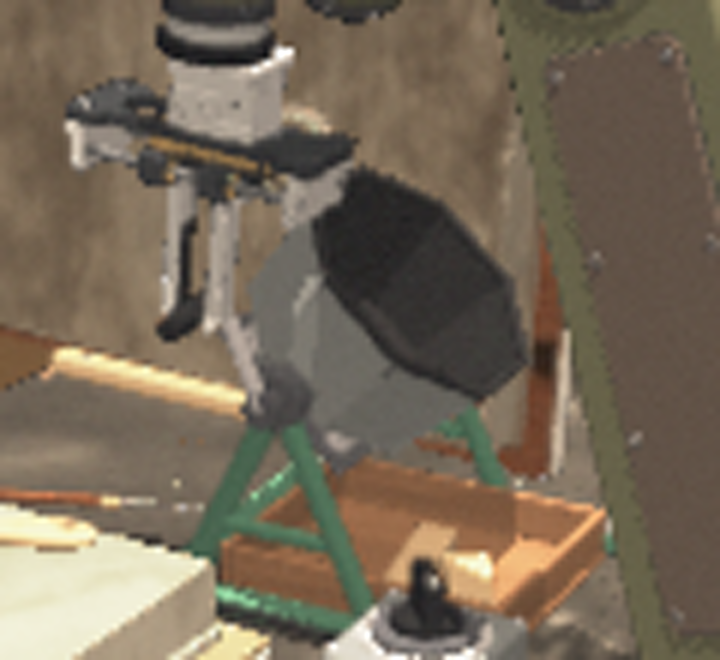

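```bash
python3 -m jog '[0,3.2,4.8,-0.9,0,0,0,6.8,9.3,-1.7,0,0,0,10.7,13.5,-2.6,0,0,0,15,17.5,-3.4,0,0,0,19.5,21.1,-4.3,0,0,0,24.3,24.3,-5.2,0,0,0,29.4,27.2,-6,0,0,0,34.7,29.7,-6.9,0,0,0,40.2,31.8,-7.7,0,0,0,40.2,31.8,-7.7,0,0]'
python3 - <<'E'
from h import *
s=manip.read_state();print(s["moment"])
c=manip.camera("scene");save(c,"s21.png",(280,160,400,270),6)
E
```

```text
clock: 24.0
eef_pos: [636.0, -102.7, 187.6]
eef_rot: [-1.623, -0.001, -1.505]
wrist_force: [-4.4, -3.3, -0.0]
finger_gap: 18.9
[-0.77326231  0.89621559  0.03628143]
```

View pics/s21.png

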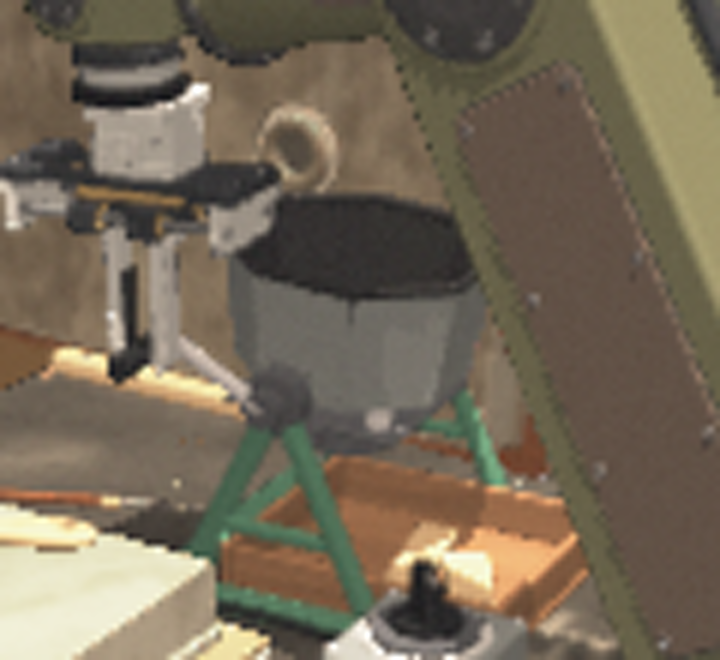

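```bash
python3 -m jog '[0,3,1.2,0,0,0,0,6,2.4,0,0,0,0,9,3.6,0,0,0,0,9,3.6,0,0,0]'
python3 -m jog '[0,3,1,0,0,0,0,6,2,0,0,0,0,6,2,0,0,0]'
```

```text
clock: 24.38
eef_pos: [638.7, -102.5, 181.4]
eef_rot: [-1.621, -0.001, -1.505]
wrist_force: [-16.4, -1.6, 18.9]
finger_gap: 19.2
clock: 24.63
eef_pos: [638.8, -103.2, 178.3]
eef_rot: [-1.624, -0.003, -1.506]
wrist_force: [-41.7, -4.0, 45.5]
finger_gap: 19.4
```

```bash
python3 -m jog '[0,-4,-3,0,0,0,0,-4,-3,0,0,0,0,-4,-3,0,0,0,0,-4,-3,0,0,0,0,-4,-3,0,0,0]' 60
python3 -m jog '[0,-25,0,0,0,0,0,-50,0,0,0,0,0,-80,0,3,0,0,0,-110,0,3,0,0,0,-110,0,3,0,0]' 
python3 - <<'E'
from h import *
c=manip.camera("wrist");save(c,"w22.png")
s=manip.camera("scene");save(s,"s22.png",(270,170,400,330),5)
print(manip.read_state()["eef_pos"],manip.read_state()["eef_rot"])
E
```

```text
clock: 25.05
eef_pos: [638.6, -101.8, 176.4]
eef_rot: [-1.62, 0.0, -1.505]
wrist_force: [-0.1, -0.2, 0.6]
finger_gap: 49.1
clock: 25.47
eef_pos: [645.2, -101.7, 293.4]
eef_rot: [-1.559, -0.002, -1.505]
wrist_force: [0.1, -0.1, 1.3]
finger_gap: 59.7
[ 644.24879876 -101.49622176  287.28474485] [-1.56619365e+00 -3.39238584e-04 -1.50470581e+00]
```

View pics/w22.png

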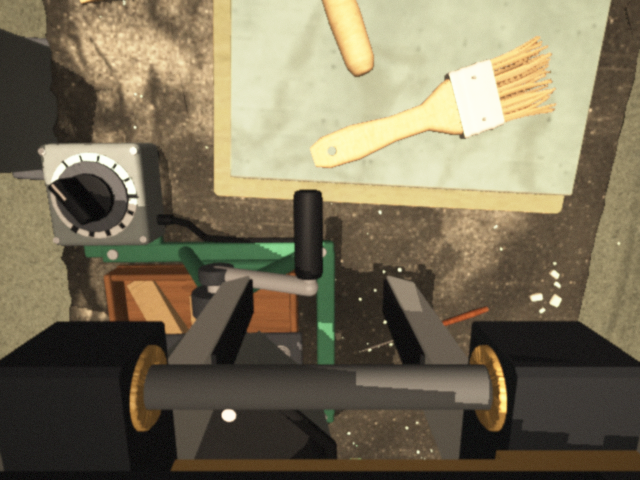

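View pics/s22.png

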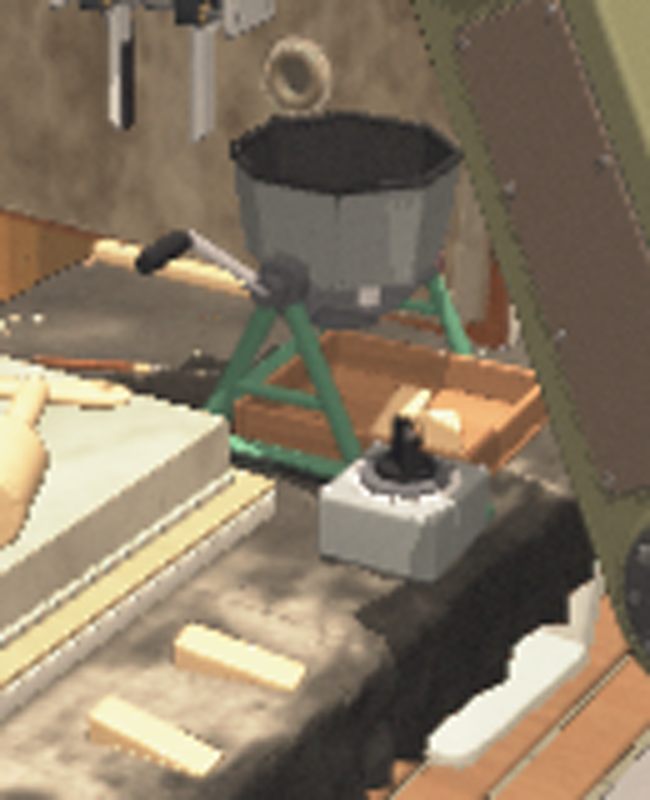

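```bash
python3 - <<'E'
from h import *
tgt([640,-101.5,222],yaw=-1.505)
E
python3 -m jog '[0,20,-4,0,0,0,0,40,-4,0,0,0,0,58,-4,0,0,0,0,64,-4,0,0,0,0,64,-4,0,0,0,0,64,-4,0,0,0]' 0
```

```text
t 25.57 shift [-0.3 65.3 -4.5] rot [-0.26  0.02  0.02] rows>= 2.0
clock: 26.07
eef_pos: [640.2, -101.7, 222.7]
eef_rot: [-1.568, 0.0, -1.505]
wrist_force: [-0.5, 0.9, -1.1]
finger_gap: 22.8
```

```bash
python3 -m jog '[0,4,0,0,0,0,0,8,0,0,0,0,0,11,0,0,0,0,0,11,0,0,0,0]'; python3 -m jog '[0,2,0,0,0,0,0,4,0,0,0,0,0,6,0,0,0,0,0,6,0,0,0,0]'
```

```text
clock: 26.4
eef_pos: [640.1, -101.7, 211.3]
eef_rot: [-1.568, 0.0, -1.505]
wrist_force: [-0.4, 0.3, 0.8]
finger_gap: 0.7
clock: 26.73
eef_pos: [640.3, -101.8, 206.1]
eef_rot: [-1.567, -0.0, -1.505]
wrist_force: [0.7, -0.6, 0.3]
finger_gap: 0.5
```

```bash
for i in 1 2; do python3 -m jog '[0,1.5,0,0,0,0,0,3,0,0,0,0,0,4,0,0,0,0,0,4,0,0,0,0]'; done
```

```text
clock: 27.07
eef_pos: [640.6, -101.8, 205.6]
eef_rot: [-1.564, -0.001, -1.505]
wrist_force: [-10.4, 1.6, 23.9]
finger_gap: 0.3
clock: 27.4
eef_pos: [640.8, -101.9, 205.2]
eef_rot: [-1.56, -0.002, -1.505]
wrist_force: [-21.1, 3.6, 48.5]
finger_gap: 0.8
```

```bash
python3 -m jog '[0,-30,0,0,0,0,0,-60,0,0,0,0,0,-90,0,0,0,0,0,-110,0,0,0,0,0,-110,0,0,0,0]' 60
python3 - <<'E'
from h import *
tgt([415,114,230],yaw=0)
E
```

```text
clock: 27.82
eef_pos: [640.7, -102.0, 312.9]
eef_rot: [-1.56, -0.002, -1.505]
wrist_force: [0.4, -0.4, 0.7]
finger_gap: 30.1
t 27.82 shift [-230.5   80.3 -211.8] rot [ -0.39 -86.22   0.54] rows>= 13.0
```

```bash
python3 -m jog '[-23,0,-21,0,-7,0,-46,0,-42,0,-14,0,-69,0,-63,0,-21,0,-92,10,-85,0,-28,0,-115,20,-106,0,-35,0,-138,30,-127,0,-42,0,-161,40,-148,0,-49,0,-184,50,-169,0,-56,0,-207,60,-190,0,-63,0,-230,75,-211,0,-70,0]'
python3 - <<'E'
from h import *
tgt([415,114,230],yaw=0)
E
```

```text
clock: 28.65
eef_pos: [413.2, 114.6, 231.6]
eef_rot: [-1.569, -0.004, -0.277]
wrist_force: [0.3, 1.0, 0.2]
finger_gap: 60.0
t 28.65 shift [ 1.9  1.6 -0.1] rot [ -0.06 -15.89   0.24] rows>= 3.0
```

```bash
python3 -m jog '[0,0,0,0,-7,0,0,0,0,0,-14,0,0,0,0,0,-16,0,0,0,0,0,-16,0]'
python3 - <<'E'
from h import *
c=manip.camera("wrist");save(c,"w23.png")
print([(np.round(m["xy"],1).tolist(),round(m["score"],2)) for m in manip.tip_of("bench_wedge_1",c)])
M=manip.masks_of("bench_wedge_1",c)
for m in M:
    ys,xs=np.nonzero(m["pixels"]);r=cv2.minAreaRect(np.float32(np.c_[xs,ys]));print(m["score"],len(xs),r);b=cv2.boxPoints(r);print([back(c,p,10).round(0)[:2].tolist() for p in b],back(c,r[0],11).round(1))
print(manip.read_state()["eef_pos"])
E
```

```text
clock: 28.98
eef_pos: [414.1, 113.9, 231.6]
eef_rot: [-1.571, -0.003, -0.002]
wrist_force: [0.2, -0.2, -0.5]
finger_gap: 59.8
[([433.5, 220.8], 0.97), ([319.5, 223.3], 0.79)]
0.87 2932 ((320.8152160644531, 227.5413818359375), (91.88947296142578, 32.7271614074707), 77.38068389892578)
[[388.0, 91.0], [381.0, 123.0], [473.0, 144.0], [481.0, 111.0]] [429.5 116.8  11. ]
0.68 2756 ((436.0, 220.0), (90.0, 32.0), 90.0)
[[377.0, 214.0], [377.0, 246.0], [470.0, 253.0], [469.0, 219.0]] [422.  232.6  11. ]
[414.37049571 113.69740213 231.82081711]
```

View pics/w23.png

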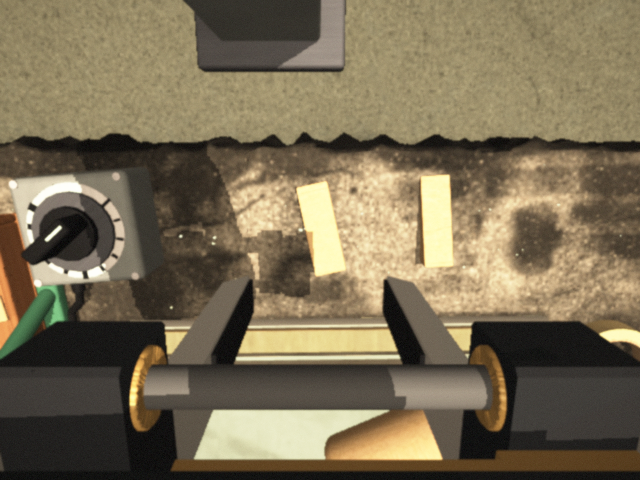

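```bash
python3 - <<'E'
from h import *
tgt([437,118,40],yaw=.224)
E
```

```text
t 29.13 shift [ 22.  191.9   4.4] rot [ 1.000e-02 -1.317e+01  1.800e-01] rows>= 5.0
```

```bash
python3 -m jog '[8,40,2,0,-6,0,15,80,4,0,-12,0,22,120,4.4,0,-13,0,22,155,4.4,0,-13,0,22,180,4.4,0,-13,0,22,190,4.4,0,-13,0,22,190,4.4,0,-13,0]'
python3 - <<'E'
from h import *
c=manip.camera("wrist");save(c,"w24.png")
s=manip.camera("scene");save(s,"s24.png",(270,230,400,330),6)
print(manip.read_state()["eef_pos"])
E
```

```text
clock: 29.72
eef_pos: [436.1, 117.9, 40.5]
eef_rot: [-1.571, 0.0, 0.222]
wrist_force: [-1.3, -0.0, 0.3]
finger_gap: 60.1
[437.79647772 118.22588162  43.32850312]
```

View pics/w24.png

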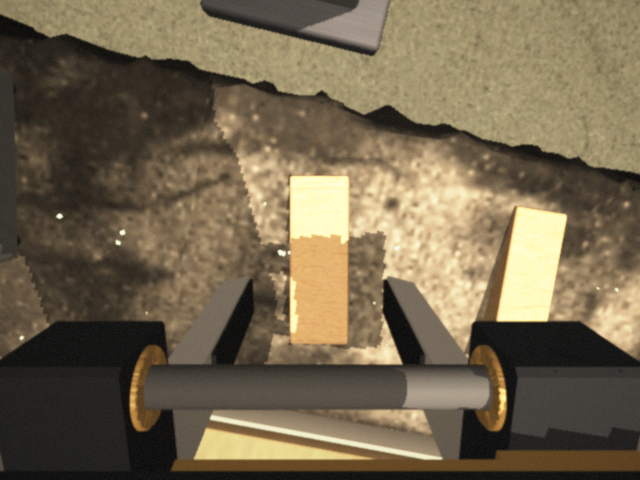

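View pics/s24.png

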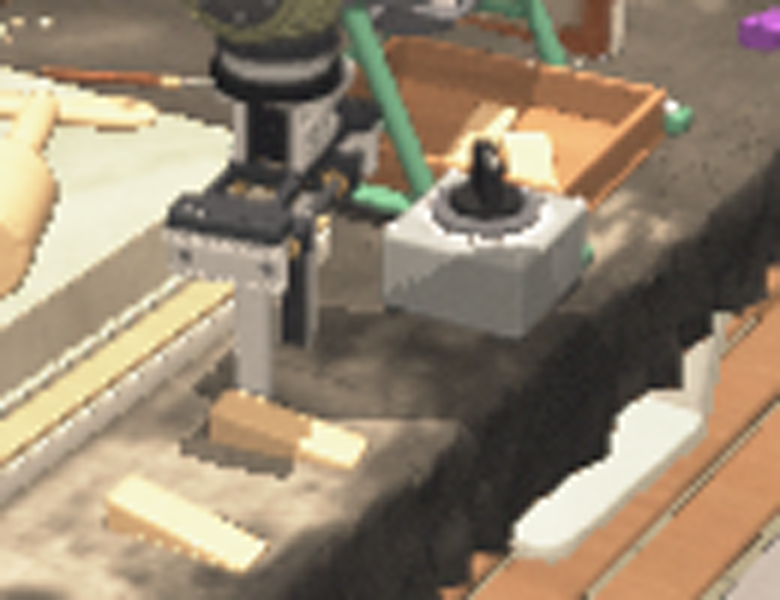

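```bash
python3 -m jog '[0,15,0,0,0,0,0,26,0,0,0,0,0,34,0,0,0,0,0,36,0,0,0,0,0,36,0,0,0,0,0,36,0,0,0,0]'; python3 -m jog '[0,2,0,0,0,0,0,4,0,0,0,0,0,5,0,0,0,0,0,5,0,0,0,0]'
python3 - <<'E'
from h import *
s=manip.camera("scene");save(s,"s25.png",(270,230,400,330),6)
E
```

```text
clock: 30.32
eef_pos: [437.8, 118.2, 7.1]
eef_rot: [-1.571, -0.005, 0.223]
wrist_force: [-0.2, -0.4, -0.2]
finger_gap: 59.8
clock: 30.65
eef_pos: [437.2, 118.2, 1.2]
eef_rot: [-1.571, -0.003, 0.223]
wrist_force: [0.6, 0.5, -0.8]
finger_gap: 59.8
```

View pics/s25.png

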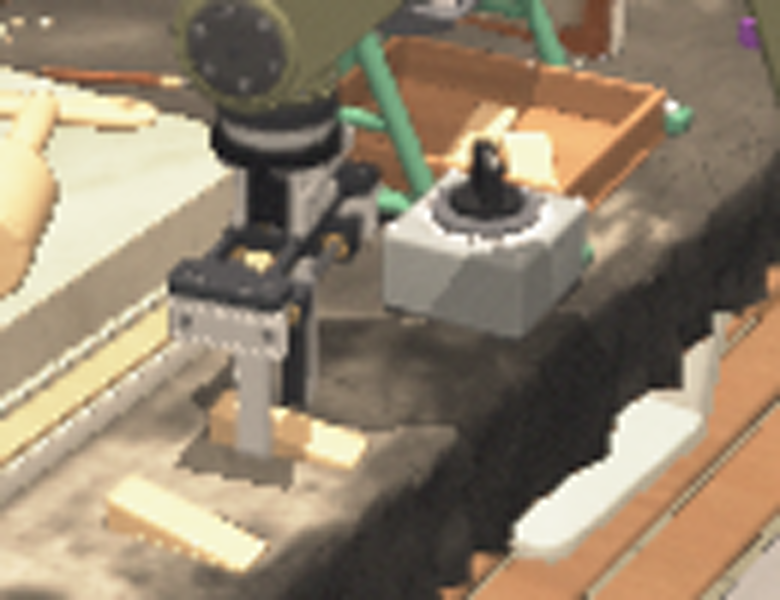

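```bash
python3 -m jog '[0,0,0,0,0,0,0,0,0,0,0,0,0,0,0,0,0,0,0,0,0,0,0,0,0,0,0,0,0,0,0,0,0,0,0,0]' 0 45; python3 -m jog '[0,-20,0,0,0,0,0,-50,0,0,0,0,0,-80,0,0,0,0,0,-80,0,0,0,0]'
python3 - <<'E'
from h import *
c=manip.camera("wrist");save(c,"w26.png")
s=manip.camera("scene");save(s,"s26.png",(270,200,400,330),6)
E
```

```text
clock: 31.2
eef_pos: [437.3, 118.2, 1.3]
eef_rot: [-1.571, -0.004, 0.223]
wrist_force: [1.2, 0.7, 0.0]
finger_gap: 31.1
clock: 31.53
eef_pos: [439.3, 118.6, 86.0]
eef_rot: [-1.572, -0.011, 0.223]
wrist_force: [0.0, 0.2, 0.4]
finger_gap: 31.3
```

View pics/w26.png

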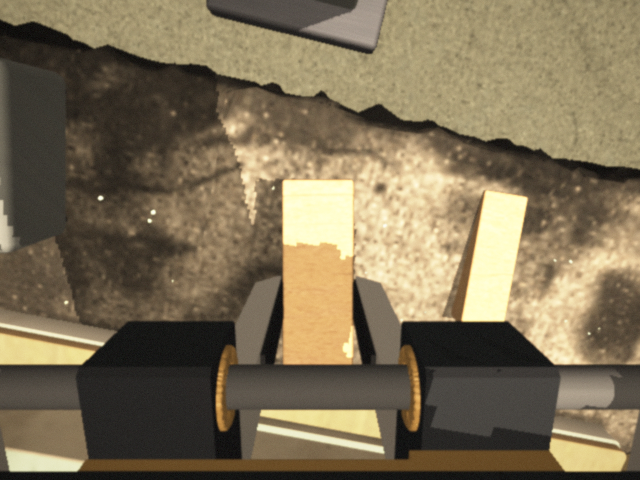

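View pics/s26.png

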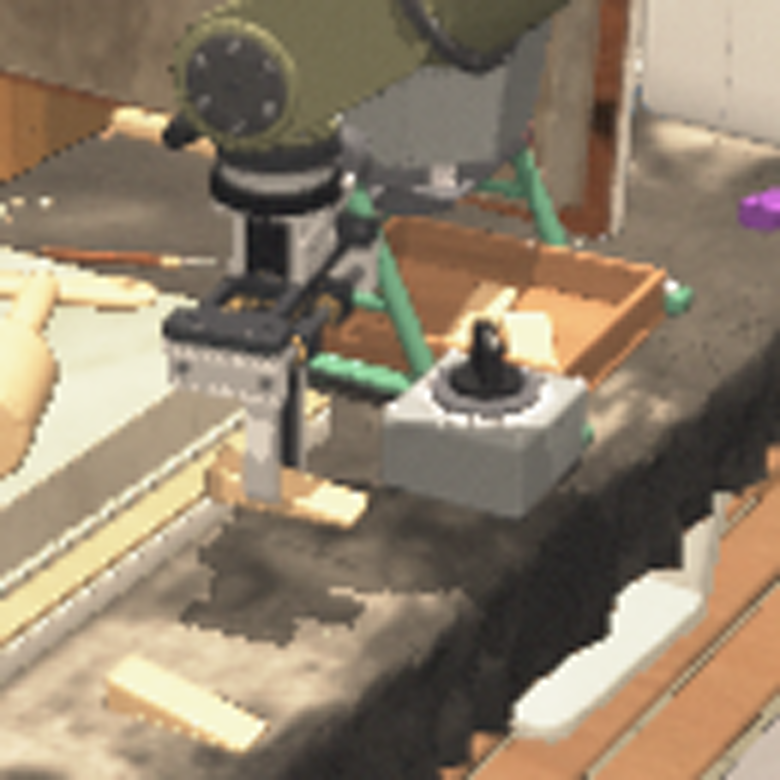

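```bash
python3 -m jog '[0,-40,0,0,7,0,0,-80,0,0,14,0,0,-120,0,0,21,0,0,-160,0,0,28,0,0,-200,0,0,35,0,0,-230,0,0,42,0,0,-230,0,0,49,0,0,-230,0,0,56,0,0,-230,0,0,63,0,0,-230,0,0,70,0]'
python3 - <<'E'
from h import *
tgt([568,-270,310],yaw=-1.54)
E
```

```text
clock: 32.47
eef_pos: [436.2, 118.1, 309.6]
eef_rot: [-1.57, -0.001, -1.005]
wrist_force: [0.4, 0.9, -0.0]
finger_gap: 31.3
t 32.47 shift [ 3.982e+02 -1.000e-01 -9.690e+01] rot [-6.000e-02  3.067e+01  3.000e-02] rows>= 10.0
```

```bash
python3 -m jog '[38,0,-9,0,3,0,78,0,-19,0,6,0,118,0,-29,0,9,0,158,0,-38,0,12,0,198,0,-48,0,15,0,238,0,-58,0,18,0,278,0,-68,0,21,0,318,0,-77,0,24,0,358,0,-87,0,27,0,398,0,-97,0,30.5,0]'
python3 -m jog '[0,0,0,0,0,0,0,0,0,0,0,0]'
python3 - <<'E'
from h import *
c=manip.camera("wrist");save(c,"w27.png")
t=manip.camera("top");save(t,"t27.png",(320,150,480,330),4)
tgt([568,-270,310],yaw=-1.54)
E
```

```text
clock: 33.3
eef_pos: [570.4, -271.2, 309.3]
eef_rot: [-1.57, 0.001, -1.534]
wrist_force: [0.3, 0.6, -0.5]
finger_gap: 31.2
clock: 33.47
eef_pos: [570.1, -270.7, 308.0]
eef_rot: [-1.571, 0.003, -1.533]
wrist_force: [0.2, 0.2, -0.8]
finger_gap: 31.2
t 33.57 shift [ 1.5  0.3 -2.2] rot [-0.11  0.57 -0.07] rows>= 1.0
```

View pics/w27.png

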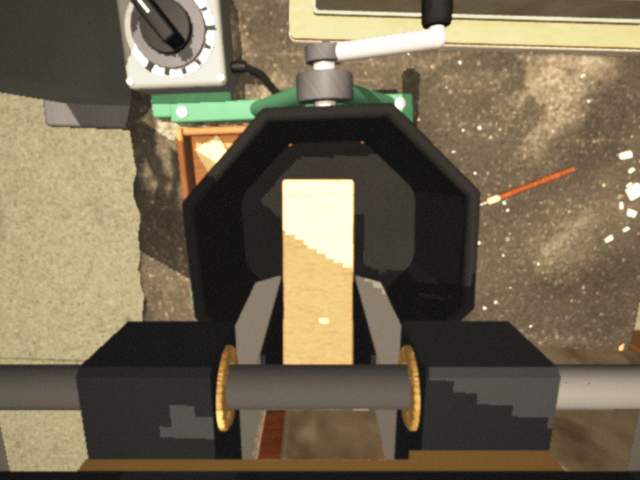

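View pics/t27.png

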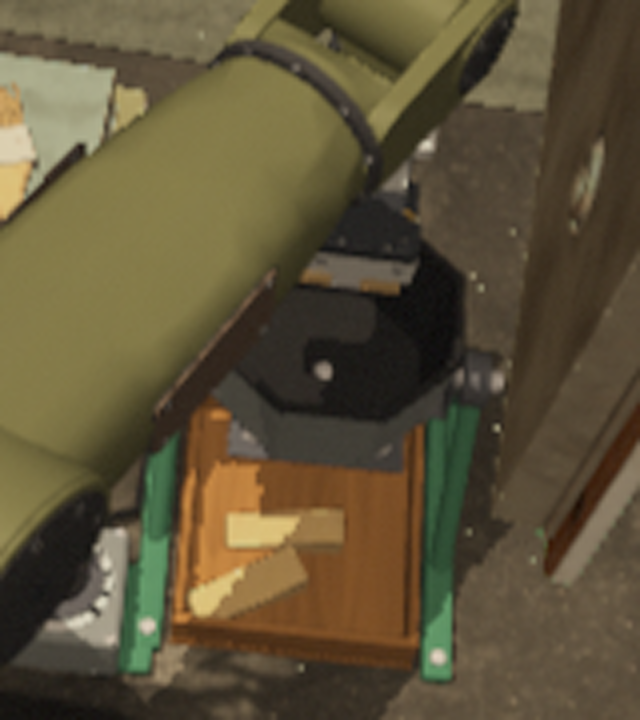

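```bash
python3 - <<'E'
from h import *
c=manip.camera("wrist")
print(back(c,(332,258),245),back(c,(330,112),245),back(c,(185,258),245),back(c,(480,258),245), back(c,(330,145),161),back(c,(245,230),161),back(c,(415,230),161))
E
```

```text
[ 580.19231506 -270.35358373  245.        ] [ 574.75402046 -181.97175773  245.        ] [ 486.99405549 -274.01649081  245.        ] [ 674.22758022 -266.65778039  245.        ] [ 578.32480466 -200.64916947  161.        ] [ 510.80604932 -272.2591318   161.        ] [ 652.41850828 -266.66375003  161.        ]
```

```bash
python3 -m jog '[0,25,-2,0,0,0,0,50,-4,0,0,0,0,75,-4,0,0,0,0,100,-4,0,0,0,0,115,-4,0,0,0,0,123,-4,0,0,0,0,123,-4,0,0,0,0,123,-4,0,0,0]'
python3 -m jog '[0,0,0,0,0,0,0,0,0,0,0,0,0,0,0,0,0,0,0,0,0,0,0,0]' 48
python3 -m jog '[0,-35,0,0,0,0,0,-70,0,0,0,0,0,-105,0,0,0,0,0,-125,0,0,0,0,0,-125,0,0,0,0]'
python3 - <<'E'
from h import *
c=manip.camera("wrist");save(c,"w28.png")
tgt([425,235,200],yaw=.05)
E
```

```text
clock: 34.28
eef_pos: [566.9, -268.6, 189.7]
eef_rot: [-1.566, -0.001, -1.53]
wrist_force: [-0.4, -0.5, -0.7]
finger_gap: 31.4
clock: 34.62
eef_pos: [566.7, -269.3, 189.2]
eef_rot: [-1.567, -0.0, -1.531]
wrist_force: [0.3, 0.6, 0.3]
finger_gap: 48.0
clock: 35.03
eef_pos: [566.9, -269.6, 319.2]
eef_rot: [-1.56, -0.004, -1.531]
wrist_force: [-0.2, 0.6, -0.0]
finger_gap: 47.8
t 35.08 shift [-509.9  114.1 -122.2] rot [ -0.23 -90.58   0.43] rows>= 13.0
```

View pics/w28.png

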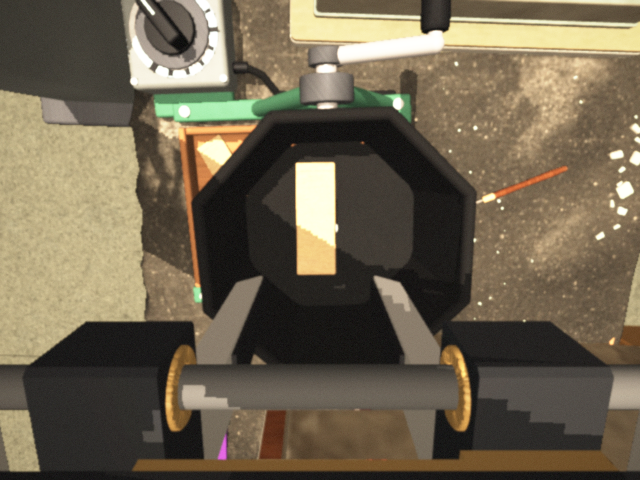

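```bash
python3 -m jog '[-38,0,-9,0,-7,0,-77,0,-18,0,-14,0,-116,0,-27,0,-21,0,-155,0,-36,0,-28,0,-194,0,-46,0,-35,0,-233,0,-55,0,-42,0,-272,0,-64,0,-49,0,-310,0,-74,0,-56,0,-349,0,-83,0,-63,0,-388,0,-92,0,-70,0]' 60
python3 - <<'E'
from h import *
tgt([425,235,200],yaw=.05)
E
```

```text
clock: 35.92
eef_pos: [457.5, 116.4, 312.2]
eef_rot: [-1.57, -0.002, -0.303]
wrist_force: [0.6, 0.9, 1.4]
finger_gap: 60.0
t 35.92 shift [-66.7 112.1 103.4] rot [-1.000e-02 -2.025e+01  1.200e-01] rows>= 4.0
```

```bash
python3 -m jog '[-16,20,25,0,-7,0,-33,45,51,0,-14,0,-50,70,77,0,-20,0,-67,95,103,0,-20,0,-67,110,103,0,-20,0,-67,110,103,0,-20,0,-67,110,103,0,-20,0]'
python3 - <<'E'
from h import *
c=manip.camera("wrist");save(c,"w29.png")
for m in manip.masks_of("bench_wedge_1",c):
    ys,xs=np.nonzero(m["pixels"]);r=cv2.minAreaRect(np.float32(np.c_[xs,ys]));b=cv2.boxPoints(r)
    B=np.array([back(c,p,13)[:2] for p in b]);d=max([B[1]-B[0],B[2]-B[1]],key=np.linalg.norm);d=d*np.sign(d[0]);print(m["score"],len(xs),r[0],B.round(0).tolist(),back(c,r[0],13).round(1),"yaw",np.arctan2(d[1],d[0]))
print(manip.read_state()["eef_pos"],manip.read_state()["eef_rot"])
E
```

```text
clock: 36.5
eef_pos: [426.2, 233.1, 202.5]
eef_rot: [-1.572, -0.001, 0.04]
wrist_force: [0.7, 0.3, 0.6]
finger_gap: 60.1
0.64 3075 (318.230712890625, 213.99644470214844) [[378.0, 216.0], [377.0, 245.0], [469.0, 251.0], [470.0, 221.0]] [422.2 233.   13. ] yaw 0.06417104982410385
[427.19611379 232.86212156 204.09350515] [-1.57035819 -0.00448433  0.03879463]
```

View pics/w29.png

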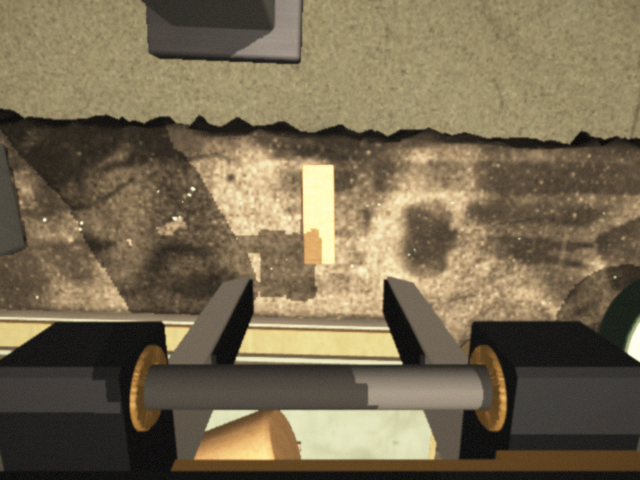

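```bash
python3 -m jog '[2,35,0.5,0,-1,0,4,75,0.5,0,-1.4,0,4,115,0.5,0,-1.4,0,4,140,0.5,0,-1.4,0,4,160,0.5,0,-1.4,0,4,160,0.5,0,-1.4,0,4,160,0.5,0,-1.4,0]'
python3 - <<'E'
from h import *
c=manip.camera("wrist");save(c,"w30.png",None,.8)
tgt([431,233.4,1.3],yaw=.064)
E
```

```text
clock: 37.18
eef_pos: [431.8, 233.6, 44.0]
eef_rot: [-1.571, -0.004, 0.063]
wrist_force: [0.8, 0.3, -0.2]
finger_gap: 59.9
t 37.23 shift [-1.6 43.6 -0.5] rot [-0.04 -0.03  0.31] rows>= 2.0
```

View pics/w30.png

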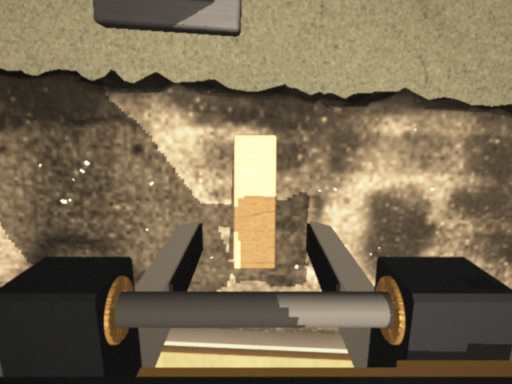

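Centred between the fingers (wedge at ~(254,200) of the reduced picture). Descend and grip.

```bash
python3 -m jog '[0,15,0,0,0,0,0,28,0,0,0,0,0,36,0,0,0,0,0,40,0,0,0,0,0,42,0,0,0,0,0,42,0,0,0,0,0,42,0,0,0,0]'; python3 -m jog '[0,0,0,0,0,0,0,0,0,0,0,0,0,0,0,0,0,0,0,0,0,0,0,0,0,0,0,0,0,0,0,0,0,0,0,0]' 0 45; python3 -m jog '[0,-20,0,0,0,0,0,-50,0,0,0,0,0,-80,0,0,0,0,0,-80,0,0,0,0]'
python3 - <<'E'
from h import *
c=manip.camera("wrist");save(c,"w31.png",None,.8)
E
```

```text
clock: 37.82
eef_pos: [431.8, 234.2, 2.0]
eef_rot: [-1.57, -0.005, 0.064]
wrist_force: [-0.5, 0.4, -0.0]
finger_gap: 59.7
clock: 38.32
eef_pos: [431.4, 234.1, 1.3]
eef_rot: [-1.571, -0.004, 0.064]
wrist_force: [0.8, 0.7, 1.0]
finger_gap: 27.9
clock: 38.65
eef_pos: [433.2, 235.1, 86.2]
eef_rot: [-1.568, -0.01, 0.064]
wrist_force: [0.3, -0.0, -0.3]
finger_gap: 28.0
```

View pics/w31.png

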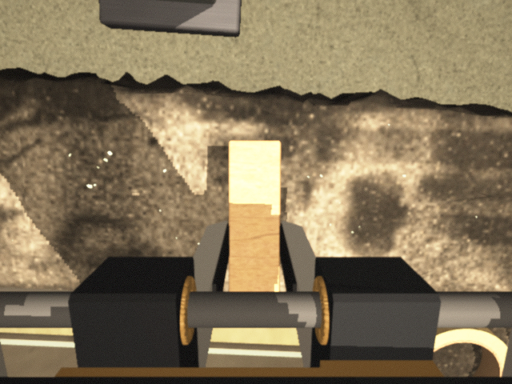

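```bash
python3 -m jog '[0,-40,0,0,7,0,0,-80,0,0,14,0,0,-120,0,0,21,0,0,-160,0,0,28,0,0,-200,0,0,35,0,0,-230,0,0,42,0,0,-230,0,0,49,0,0,-230,0,0,56,0,0,-230,0,0,63,0,0,-230,0,0,70,0]'
python3 - <<'E'
from h import *
tgt([604,-268,310],yaw=-1.53)
c=manip.camera("scene");save(c,"s32.png",(170,170,420,370),3.2)
E
```

```text
clock: 39.53
eef_pos: [430.3, 234.0, 309.8]
eef_rot: [-1.569, -0.001, -1.164]
wrist_force: [0.1, 0.6, -0.6]
finger_gap: 28.3
t 39.53 shift [ 5.297e+02  4.000e-01 -3.930e+01] rot [-0.09 21.    0.05] rows>= 13.0
```

View pics/s32.png

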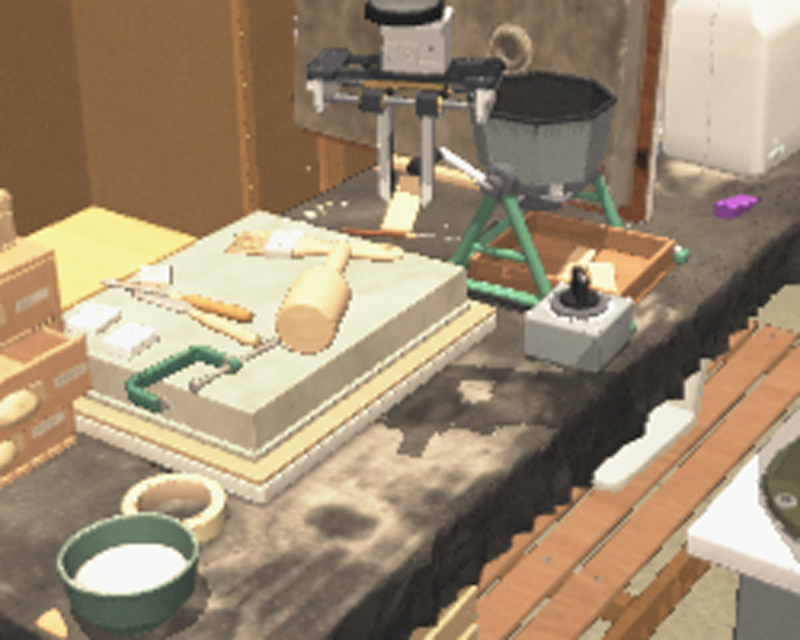

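```bash
python3 - <<'E'
from h import *
c=manip.camera("scene");save(c,"s33.png",(160,320,260,420),7)
c=manip.camera("top");save(c,"t33.png",(90,170,330,330),3.3)
E
```

```text
(no output)
```

View pics/s33.png

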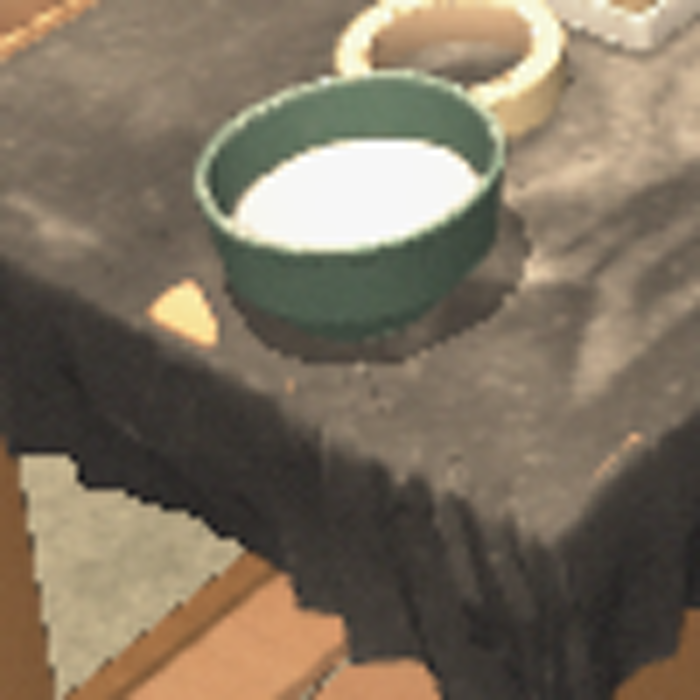

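View pics/t33.png

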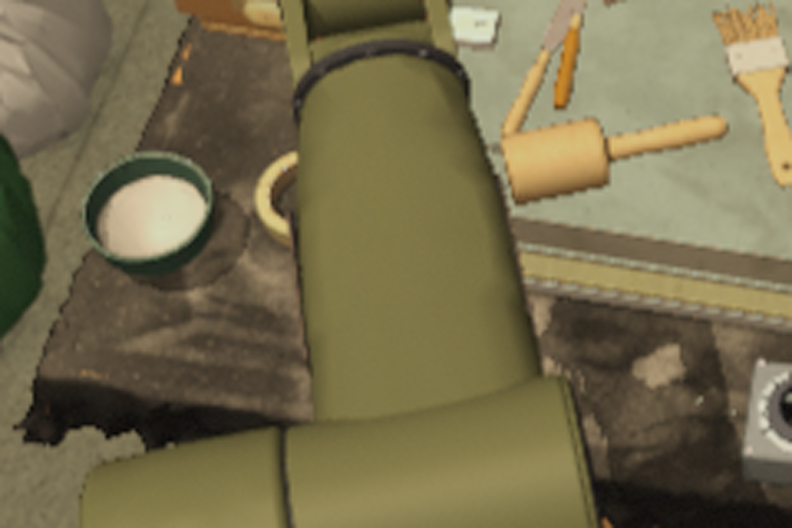

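```bash
python3 -m jog '[40,0,-3,0,2,0,80,0,-6,0,4,0,120,0,-9,0,7,0,160,0,-12,0,9,0,200,0,-15,0,11,0,240,0,-18,0,13,0,280,0,-21,0,15,0,320,0,-24,0,17,0,360,0,-27,0,19,0,400,0,-30,0,21,0]'
python3 - <<'E'
from h import *
tgt([604,-268,310],yaw=-1.53)
E
```

```text
clock: 40.52
eef_pos: [563.7, -146.5, 310.9]
eef_rot: [-1.568, 0.0, -1.521]
wrist_force: [1.2, 0.8, -0.2]
finger_gap: 27.8
t 40.52 shift [123.4   0.9  34.1] rot [-0.16  0.53 -0.02] rows>= 4.0
```

```bash
python3 -m jog '[38,0,12,0,0,0,78,0,24,0,0,0,110,0,34,0,0,0,123,0,34,0,0,0,123,0,34,0,0,0,123,0,34,0,0,0]'
python3 - <<'E'
from h import *
c=manip.camera("wrist");save(c,"w34.png",None,.8)
print(manip.read_state()["eef_pos"])
E
```

```text
clock: 41.02
eef_pos: [603.0, -265.5, 310.8]
eef_rot: [-1.568, 0.001, -1.522]
wrist_force: [-0.3, 1.4, 0.0]
finger_gap: 27.8
[ 603.10683571 -264.74060705  311.42389552]
```

View pics/w34.png

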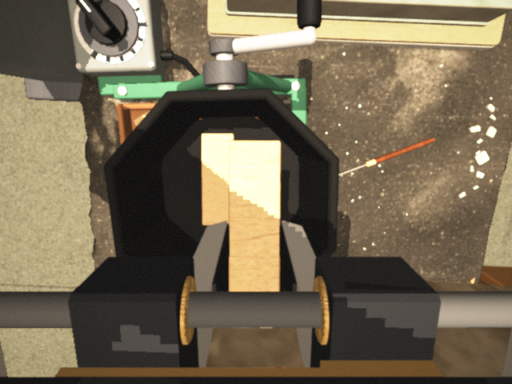

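```bash
python3 -m jog '[1,25,1,0,0,0,2,50,1,0,0,0,4,75,1,0,0,0,4,95,1,0,0,0,4,108,1,0,0,0,4,113,1,0,0,0,4,113,1,0,0,0,4,113,1,0,0,0]'
python3 -m jog '[0,0,0,0,0,0,0,0,0,0,0,0,0,0,0,0,0,0,0,0,0,0,0,0]' 42
python3 -m jog '[0,-35,0,0,0,0,0,-70,0,0,0,0,0,-105,0,0,0,0,0,-115,0,0,0,0,0,-115,0,0,0,0]'
python3 - <<'E'
from h import *
c=manip.camera("wrist");save(c,"w35.png")
E
```

```text
clock: 41.73
eef_pos: [605.1, -268.8, 200.1]
eef_rot: [-1.566, -0.001, -1.522]
wrist_force: [1.0, -0.9, -0.8]
finger_gap: 28.2
clock: 42.07
eef_pos: [604.9, -269.6, 199.3]
eef_rot: [-1.567, -0.0, -1.524]
wrist_force: [0.5, 0.2, 0.5]
finger_gap: 42.1
clock: 42.48
eef_pos: [604.9, -269.9, 317.3]
eef_rot: [-1.562, -0.003, -1.524]
wrist_force: [-0.4, 0.1, 0.2]
finger_gap: 42.0
```

View pics/w35.png

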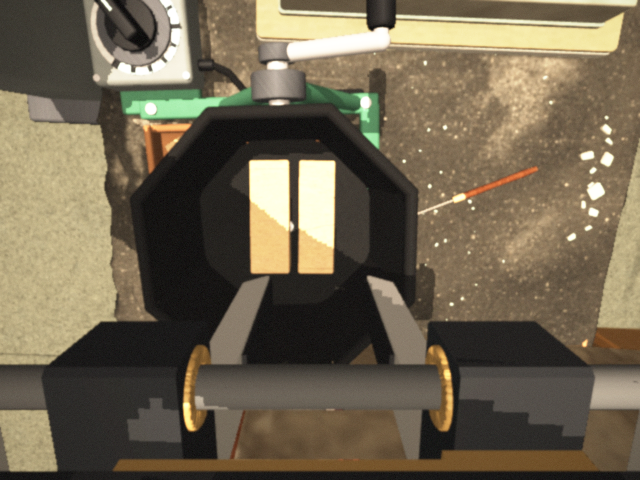

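```bash
python3 - <<'E'
from h import *
tgt([421.5,-100,200],yaw=-.823)
tgt([421.5,-100,310],yaw=-.823)
E
```

```text
t 42.53 shift [-178.2  113.2 -175.5] rot [ -0.26 -40.17   0.14] rows>= 7.0
t 42.53 shift [-178.1    3.2 -174.9] rot [ -0.26 -40.17   0.14] rows>= 6.0
```

```bash
python3 -m jog '[-25,0,-25,0,-6,0,-53,0,-52,0,-12,0,-80,0,-79,0,-19,0,-107,5,-105,0,-26,0,-134,30,-131,0,-33,0,-160,60,-157,0,-40,0,-178,90,-175,0,-40,0,-178,107,-175,0,-40,0,-178,109,-175,0,-40,0,-178,109,-175,0,-40,0]' 50
python3 - <<'E'
from h import *
c=manip.camera("wrist");save(c,"w36.png")
tgt([421.2,-100,80.5],yaw=-.823)
E
```

```text
clock: 43.37
eef_pos: [421.0, -99.8, 202.9]
eef_rot: [-1.57, 0.0, -0.826]
wrist_force: [-0.8, 0.9, 0.9]
finger_gap: 50.2
t 43.42 shift [ -0.8 123.6  -0.6] rot [-0.13 -0.17  0.08] rows>= 3.0
```

View pics/w36.png

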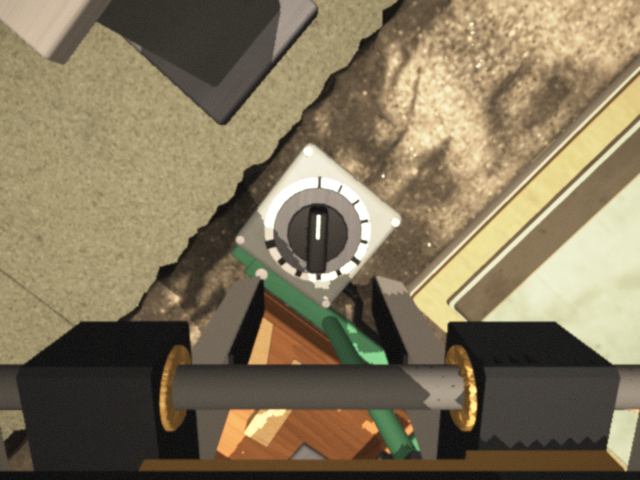

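Knob still at zero (pointer at the long mark, (318,215)), aligned with the jaws. Descend, grip and turn clockwise.

```bash
python3 -m jog '[-1,35,0,0,0,0,-1,65,0,0,0,0,-1,90,0,0,0,0,-1,108,0,0,0,0,-1,118,0,0,0,0,-1,121,0,0,0,0,-1,121,0,0,0,0]'
python3 -m jog '[0,0,0,0,0,0,0,0,0,0,0,0,0,0,0,0,0,0,0,0,0,0,0,0,0,0,0,0,0,0,0,0,0,0,0,0]' 0 40
python3 -m jog '[0,0,0,0,7,0,0,0,0,0,14,0,0,0,0,0,21,0,0,0,0,0,28,0,0,0,0,0,35,0,0,0,0,0,42,0,0,0,0,0,49,0,0,0,0,0,56,0,0,0,0,0,63,0]'
python3 -c "
from h import *
print(manip.read_state()['moment'])"
```

```text
clock: 44.0
eef_pos: [421.9, -99.6, 83.5]
eef_rot: [-1.568, -0.002, -0.826]
wrist_force: [-0.2, 0.1, -0.2]
finger_gap: 50.1
clock: 44.5
eef_pos: [421.0, -99.6, 83.4]
eef_rot: [-1.569, -0.002, -0.826]
wrist_force: [-14.2, -15.2, 11.2]
finger_gap: 13.9
clock: 45.25
eef_pos: [421.1, -99.8, 83.4]
eef_rot: [-1.568, 0.0, -1.931]
wrist_force: [-4.4, -5.8, 4.1]
finger_gap: 13.4
[-1.13661918  1.04373942 -0.00572736]
```

```bash
python3 -m jog '[0,0,0,0,7,0,0,0,0,0,14,0,0,0,0,0,21,0,0,0,0,0,28,0,0,0,0,0,35,0,0,0,0,0,42,0,0,0,0,0,49,0,0,0,0,0,56,0,0,0,0,0,63,0,0,0,0,0,70,0]'
python3 -m jog '[0,0,0,0,7,0,0,0,0,0,14,0,0,0,0,0,21,0,0,0,0,0,28,0,0,0,0,0,35,0,0,0,0,0,42,0,0,0,0,0,49,0,0,0,0,0,53,0,0,0,0,0,53,0]'
python3 - <<'E'
from h import *
s=manip.read_state();print(s['moment'],s["joints"])
c=manip.camera("wrist");save(c,"w37.png",(200,150,440,370),3.3)
E
```

```text
clock: 46.08
eef_pos: [421.1, -100.0, 83.5]
eef_rot: [-1.569, 0.003, 3.13]
wrist_force: [-4.8, -7.9, 4.3]
finger_gap: 13.7
clock: 46.83
eef_pos: [421.0, -100.1, 83.5]
eef_rot: [-1.572, 0.003, 2.206]
wrist_force: [-5.3, -9.1, 5.6]
finger_gap: 13.6
[-1.66209274  1.43007609 -0.02300517] [-3.17723302e-01  1.81952562e-01  1.96276327e+00 -8.27343501e-04
  9.93845603e-01  2.18879017e+00]
```

View pics/w37.png

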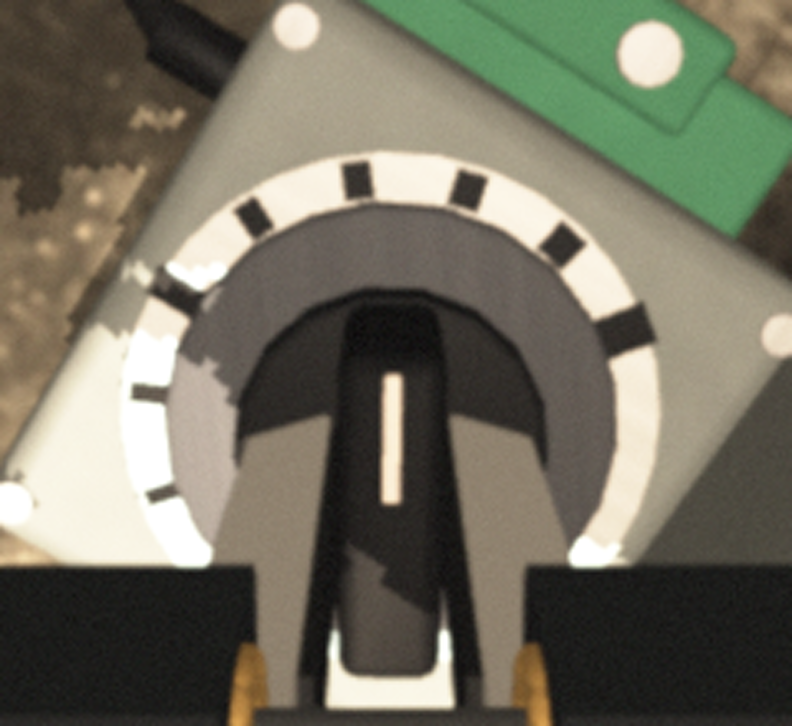

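```bash
python3 -m jog '[0,0,0,0,0,0,0,0,0,0,0,0,0,0,0,0,0,0,0,0,0,0,0,0]' 50
python3 -m jog '[0,-25,0,0,0,0,0,-50,0,0,0,0,0,-60,0,0,-7,0,0,-60,0,0,-14,0,0,-60,0,0,-21,0,0,-60,0,0,-28,0,0,-60,0,0,-35,0,0,-60,0,0,-42,0,0,-60,0,0,-49,0,0,-60,0,0,-56,0]'
python3 -m jog '[0,0,0,0,-7,0,0,0,0,0,-14,0,0,0,0,0,-21,0,0,0,0,0,-28,0,0,0,0,0,-35,0,0,0,0,0,-42,0,0,0,0,0,-49,0,0,0,0,0,-56,0,0,0,0,0,-63,0,0,0,0,0,-70,0]'
python3 -m jog '[0,0,0,0,-7,0,0,0,0,0,-14,0,0,0,0,0,-21,0,0,0,0,0,-28,0,0,0,0,0,-35,0,0,0,0,0,-42,0,0,0,0,0,-49,0,0,0,0,0,-54,0,0,0,0,0,-54,0]'
python3 - <<'E'
from h import *
c=manip.camera("wrist");save(c,"w38.png",None,.8)
tgt([421.1,-100.2,81],yaw=2.206-np.pi)
E
```

```text
clock: 47.22
eef_pos: [421.4, -99.1, 83.1]
eef_rot: [-1.574, 0.002, 2.211]
wrist_force: [0.9, 0.8, -0.1]
finger_gap: 36.8
clock: 48.05
eef_pos: [421.2, -99.1, 143.1]
eef_rot: [-1.571, 0.004, -3.089]
wrist_force: [0.2, -0.0, -0.3]
finger_gap: 49.6
clock: 48.88
eef_pos: [421.1, -99.1, 143.1]
eef_rot: [-1.568, 0.001, -1.867]
wrist_force: [0.5, 0.1, 0.7]
finger_gap: 50.1
clock: 49.63
eef_pos: [421.2, -99.1, 143.1]
eef_rot: [-1.568, -0.002, -0.926]
wrist_force: [0.1, -0.5, -0.3]
finger_gap: 49.8
t 49.68 shift [ 0.7 62.1 -0.9] rot [-0.17  0.2   0.1 ] rows>= 2.0
```

View pics/w38.png

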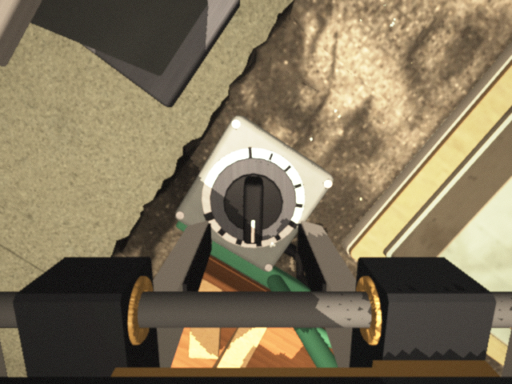

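```bash
python3 -m jog '[0,25,-0.9,0,0,0,0,48,-0.9,0,0,0,0,60,-0.9,0,0,0,0,61,-0.9,0,0,0,0,61,-0.9,0,0,0]'
python3 -m jog '[0,0,0,0,0,0,0,0,0,0,0,0,0,0,0,0,0,0,0,0,0,0,0,0,0,0,0,0,0,0,0,0,0,0,0,0]' 0 40
python3 -m jog '[0,0,0,0,7,0,0,0,0,0,14,0,0,0,0,0,21,0,0,0,0,0,28,0,0,0,0,0,35,0,0,0,0,0,42,0,0,0,0,0,49,0,0,0,0,0,56,0,0,0,0,0,60,0,0,0,0,0,60,0]'
python3 -m jog '[0,0,0,0,2,0,0,0,0,0,4,0,0,0,0,0,6,0,0,0,0,0,6,0]'
python3 -c "
from h import *
print(manip.read_state()['moment'])"
```

```text
clock: 50.1
eef_pos: [420.5, -99.6, 82.1]
eef_rot: [-1.568, -0.001, -0.933]
wrist_force: [-0.4, -0.2, -1.2]
finger_gap: 49.8
clock: 50.6
eef_pos: [420.7, -99.8, 82.3]
eef_rot: [-1.568, -0.002, -0.931]
wrist_force: [-2.6, -1.4, 2.6]
finger_gap: 13.6
clock: 51.43
eef_pos: [421.0, -99.8, 82.3]
eef_rot: [-1.567, 0.002, -1.981]
wrist_force: [1.2, 0.1, -0.0]
finger_gap: 13.7
clock: 51.77
eef_pos: [421.0, -99.8, 82.4]
eef_rot: [-1.567, 0.002, -2.081]
wrist_force: [3.0, -0.3, 1.1]
finger_gap: 13.8
[-0.17648173 -0.35979383 -0.04045981]
```

```bash
for i in 1 2; do python3 -m jog '[0,0,0,0,1.5,0,0,0,0,0,3,0,0,0,0,0,3,0,0,0,0,0,3,0]'
python3 -c "
from h import *
print(manip.read_state()['moment'])"; done
```

```text
clock: 52.1
eef_pos: [421.0, -99.8, 82.4]
eef_rot: [-1.567, 0.002, -2.132]
wrist_force: [3.6, -1.0, 0.7]
finger_gap: 14.0
[-0.2561116  -0.51481998  0.27170689]
clock: 52.43
eef_pos: [421.0, -99.8, 82.4]
eef_rot: [-1.567, 0.002, -2.184]
wrist_force: [3.3, -0.6, 2.4]
finger_gap: 13.4
[-0.23118566 -0.67911328  0.85016334]
```

```bash
python3 -m jog '[0,0,0,0,2,0,0,0,0,0,2,0]';python3 -c "
from h import *
print(manip.read_state()['moment'])"; python3 -m jog '[0,0,0,0,0,0,0,0,0,0,0,0,0,0,0,0,0,0,0,0,0,0,0,0,0,0,0,0,0,0]' 50
python3 -m jog '[0,-25,0,0,0,0,0,-60,0,0,0,0,0,-100,0,0,0,0,0,-140,0,0,0,0,0,-180,0,0,0,0,0,-180,0,0,0,0]'
python3 - <<'E'
from h import *
c=manip.camera("wrist");save(c,"w39.png")
c=manip.camera("scene");save(c,"s39.png",(170,170,420,370),3.2)
c=manip.camera("top");save(c,"t39.png",(190,150,460,340),2.9)
tgt([380,60,330],yaw=-1.5)
E
```

```text
clock: 52.6
eef_pos: [421.1, -99.5, 82.4]
eef_rot: [-1.567, 0.003, -2.222]
wrist_force: [5.9, 3.2, 2.2]
finger_gap: 14.3
[ 0.37821925 -1.02607471  0.75105866]
clock: 53.02
eef_pos: [420.4, -99.7, 82.0]
eef_rot: [-1.569, 0.002, -2.222]
wrist_force: [0.0, -1.0, 0.3]
finger_gap: 44.1
clock: 53.52
eef_pos: [421.7, -100.3, 269.3]
eef_rot: [-1.558, 0.006, -2.222]
wrist_force: [0.4, 1.2, 1.1]
finger_gap: 49.9
t 53.67 shift [-103.1  -68.5 -128.3] rot [ -0.16 -41.38  -0.07] rows>= 6.0
```

View pics/w39.png

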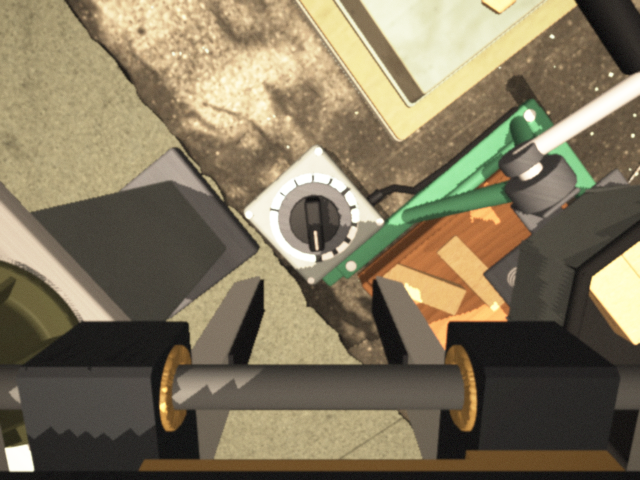

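View pics/s39.png

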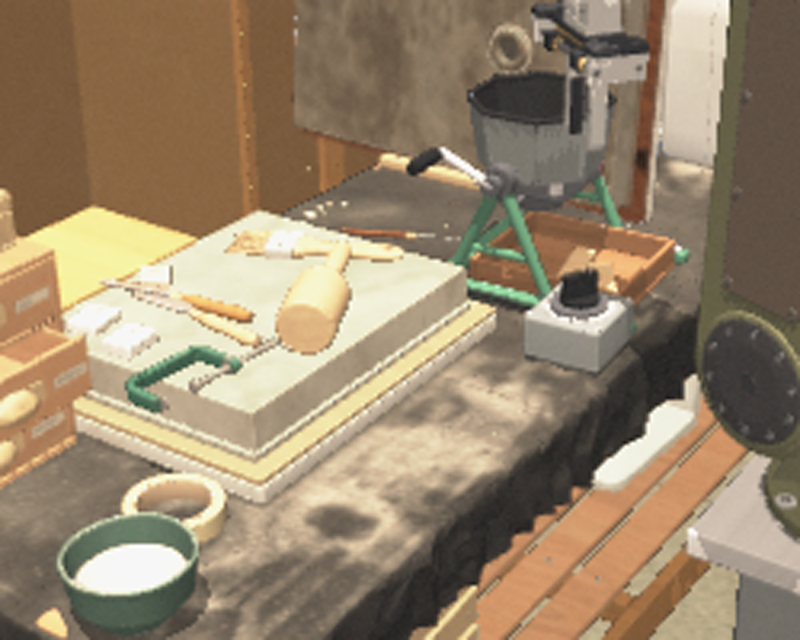

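View pics/t39.png

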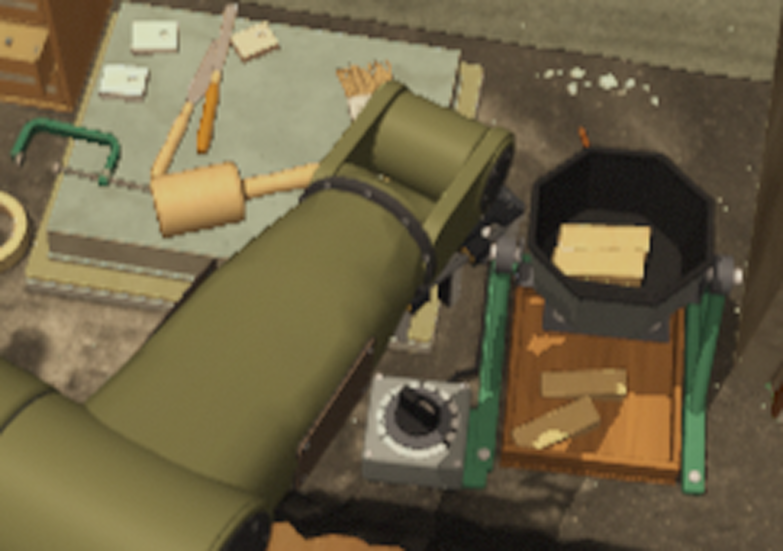

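```bash
python3 - <<'E'
from h import *
c=manip.camera("wrist");save(c,"w40.png",(240,140,400,290),5)
E
```

```text
(no output)
```

View pics/w40.png

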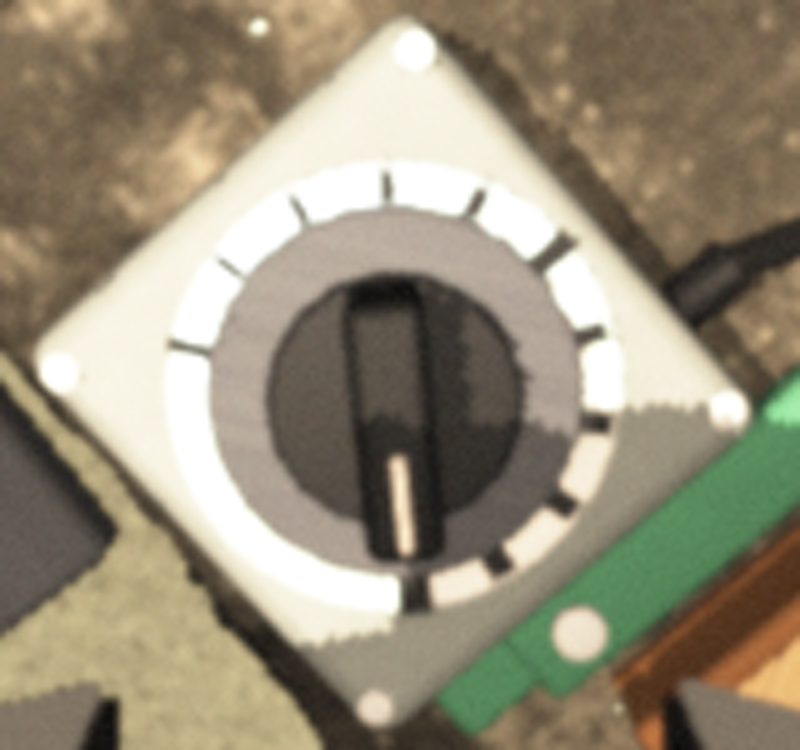

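```bash
python3 -c "
from h import *
print(manip.read_state()['wrist_force'],manip.sign_off())"
```

```text
the job is handed in; nothing more can be done
[ 0.17121077  0.76955316 -1.12787021] None
```

The job is done and handed in after about 54 s of robot time.

- **Knob off:** I turned the knob anticlockwise to its stop. The moment rose to about 1 N m and the pointer stood at the zero mark.
- **Tipping:** I cranked the tub forward to about 2.35 rad, just short of the 2.45 rad stop. Both finished wedges dropped into the tray, and the tub showed empty afterwards.
- **Upright again:** I brought the tub back against its stop and pressed the handle down with about 50 N. It gave only about 0.4 mm.
- **Dirty wedges:** Only two were on the bench, about 32 mm and 29 mm wide by the gripper. Both are in the tub, and no other wedge showed on the bench.
- **Knob on:** I turned the knob clockwise to its stop, with one regrip. The moment was about 0.8 N m and the pointer stood on the thick end mark.

The last pictures show both dirty wedges flat in the tub, both finished wedges in the tray, the crank in its upright position, and the bowl and tape where they were. The arm was clear of everything when I handed in.

Two things disagreed with the description or went wrong on the way:
- **Fingertip position:** The fingertips stood about level with or a few millimetres behind the reported TCP, not 22 mm ahead. My first closing on the knob missed because of this, and I corrected the heights afterwards.
- **Crank grip:** The grip crept along the handle on the first part of the tilt, with wrist force at about 46 N, and I regripped once.

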